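# Clear the slot of a clay-slab jig and wind its fence to the rider

## Task

A plug of hardened clay is lodged in the T-slot of the slab-cutting jig: with the slot scraper, push it along the slot and out of the open end into the catch tray, and put the scraper back in its wooden rest as it stood. Only when the slot is clear, crank the handwheel until the fence's pointer stands right at the rider clipped on the scale, and let go. Leave the pots, jar, cup, bottle and cutter where they are.

Things in the scene. Friction and masses are not known exactly. Their poses are not given: they have to be found in the camera images.
- jig: Fixed aluminium slab-cutting jig. Origin on the table; jig x points away from the robot, y to the left, z up (turned up to 0.2 rad). Bed: x -65 to 65 mm, y -140 to 200 mm, top 46 mm above the table. 12 mm lead screw along y at x = 42 mm, 66 mm above the table, with a bearing block at y = -115 mm to height 80 mm. Grey gearbox with the handwheel at the left end (y 100 to 200 mm).
- slot_mouth (a point): Open (right) end of the T-slot, middle of its 15 mm wide mouth, level with the bed's top; axes as the jig's. The slot runs from here 240 mm along +y at jig x = -25 mm to a closed end. Lips 6 mm thick; below them a cavity 26 mm wide, 14 mm high, its floor 20 mm below the bed's top.
- catch_tray (a point): Centre of the floor (4 mm above the table) of the open steel tray fixed under the slot's open end. Inside 94 mm in x by 75 mm in y, walls to 34 mm above the table. Axes as the jig's.
- plug: Loose T-shaped plug of hardened off-white clay in the slot, 30 g: foot 20 mm wide, 24 mm long (along the slot), 11 mm high; stem 10 mm wide, 18 mm long, 8 mm high on top, ending 1 mm below the bed's top. Origin at the centre of its underside; y along the slot. It cannot be lifted out through the mouth; it slides under a push of less than 3 N.
- scraper: Loose slot scraper, 140 g, upright: dark wooden block grip 24 mm (x) by 40 mm (y) on a 3 mm steel sole 34 by 40 mm, 50 mm tall in all; under the sole's centre a steel tongue 8 by 8 mm, 16 mm deep. Origin at the centre of the sole's underside. In use the sole rides on the bed and the tongue hangs in the slot, the block's 24 mm side across it.
- tongue_tip (a point): Centre of the lower end of the scraper's tongue, 16 mm below the scraper's origin.
- scraper_rest: Fixed wooden rest, 90 mm (x) by 70 mm (y), top 30 mm above the table, with a 26 mm wide channel along the middle of its y, open at both ends and above, floor 6 mm above the table. Origin at the centre of its underside. At the start the scraper sits on it, sole on the top, tongue in the channel; it belongs there again at the end.
- handwheel (a joint): Handwheel angle (rad, 0 to 25). Grows clockwise as seen looking onto its face; one turn of growth moves the fence 12 mm in jig -y. Stays where left; needs about 3 N at the grip. At angle q the grip stands from the hub 38 mm times (cos q up the wheel, -sin q along jig y); up the wheel is the direction (0.839, 0, 0.545) in jig axes, so at q = 0 it is highest.
- wheel_hub (a point): Centre of the front face of the handwheel, a dark steel disc of 100 mm diameter. The wheel's axis lies in the jig's x-z plane and leans 33 degrees from vertical towards the robot: outward direction in jig axes (-0.545, 0, 0.839). The wheel turns in the plane of the jig's y and (0.839, 0, 0.545).
- ledge_edge (a point): Middle of the front edge, underside, of the plywood ledge over the gearbox: 215 mm above the table, edge at jig x = 5 mm, 150 mm wide (jig y 80 to 230 mm), reaching 100 mm back to an upright; two pots fixed on it reach 247 mm. It stands in the way of a hand that comes straight down on the wheel.
- grip_end (a point): Outer end of the black crank grip, a round bar 16 mm in diameter and 44 mm long that stands square on the wheel's face, starting 1 mm above it, 38 mm from the wheel's axis, parallel to it. It revolves freely on its own pin, so a hand that holds it need not turn.
- fence_pointer (a point): Tip of the small pointer at the robot's-side end of the fence, on the scale along the bed's front edge. The fence is an aluminium bar across the bed, 118 mm in jig x, 18 mm in y, 46 mm tall. Only the handwheel moves it. Axes as the jig's.
- rider: Small fixed dark steel clip (10 mm wide) on the bed's front edge with a pointed finger towards the fence's scale. Its axes are the jig's; the fence's pointer is at the mark when both have the same jig y. It lies 12 to 33 mm to the right (jig -y) of the pointer at the start.
- gold_jar: Jar of 60 mm diameter, 85 mm high; leave it. Origin under its centre.
- pot_a: Small white pot, 40 mm diameter, 36 mm high; leave it. Origin under its centre.
- pot_b: Same kind of small white pot; leave it.
- water_bottle: Bottle, 64 mm diameter, 210 mm high; leave it. Origin under its centre.
- paper_cup: Paper cup, 74 mm across, 85 mm high; leave it. Origin under its centre.
- star_cutter: Brass star, 56 mm across, 12 mm high, flat on the table; leave it. Origin under its centre.
Things that resemble listed ones, but are neither listed nor needed, are in the scene too. There is more than one size of the scraper; the job needs the middle-sized.

How it is judged (in metres and radians):
On the way, in this order (a step that is already met when the one before it is completed fails the run):
1. the scraper's tongue is in the slot, below the lips, on the closed side of the plug (x of tongue_tip in the frame of slot_mouth between -0.006 and 0.006 m and z of tongue_tip in the frame of slot_mouth between -0.022 and -0.008 m and y of tongue_tip in the frame of plug between 0.01 and 0.2 m), for 0.1 s.
2. the plug is out of the slot, in the catch tray (x of plug in the frame of catch_tray between -0.048 and 0.048 m and y of plug in the frame of catch_tray between -0.04 and 0.038 m and (z of plug in the frame of catch_tray between -0.004 and 0.0205 m or (z of plug in the frame of catch_tray between -0.004 and 0.03 m and y of plug in the frame of catch_tray between -0.04 and 0.026 m))), for 0.2 s.
3. the fence's pointer is at the rider (y of fence_pointer in the frame of rider between -0.002 and 0.002 m), for 0.2 s.
At the end, for the whole second after the job is handed in: The plug lies at rest in the catch tray; the scraper stands upright and released in its rest, tongue in the channel (within 8 mm across and 30 mm along it); the fence's pointer is within 2 mm of the rider along the scale; the handwheel is still and released (all of step 2 and all of step 3 and x of scraper in the frame of scraper_rest between -0.008 and 0.008 m and y of scraper in the frame of scraper_rest between -0.03 and 0.03 m and z of scraper in the frame of scraper_rest between 0.027 and 0.034 m and angle between scraper's own z axis and vertical below 0.1 rad and velocity of joint handwheel between -0.05 and 0.05 rad/s and linear speed of each of plug, scraper below 0.02 m/s); the robot touches nothing.
It fails at once if the fingers push the plug themselves (contact force between the fingers and plug above 1 N).
It fails at once if a bystander is moved by more than 25 mm (distance of any of gold_jar, pot_a, pot_b, water_bottle, paper_cup, star_cutter from where it was at the start of the episode above 0.025 m).
It also fails if it takes over 72 s, if anything falls off the work surface, if the arm or the gripper's body presses on something with over 40 N, if the wrist force passes 120 N, or if a joint passes its speed limit or range.

## Robot

A 6-joint arm with a two-finger parallel gripper is mounted at the origin on the work surface. World frame = base frame: x ahead of the robot, y to its left, z up, the work surface at z = 0. Lengths are in m, angles in degrees, forces in N, time in s.
With the tool pointing down it reaches from about 0.375 to 0.9 m from the base axis. Payload 3.1 kg.
Tool frame: the origin (TCP) lies midway between the tips of the shut fingers; the grasp point (between the pads) lies 19 mm behind it (robot.grip_depth is the distance from the TCP to the grasp point, in m); z points along the fingers, y is the line along which they close (so a half turn about z gives the same grasp; the last joint's range is limited). The gripper opens to 87 mm and grips with 3 to 60 N. Pads are 19 mm wide; open, the fingers measure 117 mm over their backs; the gripper's body (75 mm by 190 mm) begins 51 mm behind the grasp point.
Start: joints at [55.72, 30.224, 82.088, -0, 67.689, -10.227], TCP at [0.255, 0.571, 0.223] pointing down, gripper open.
Joint ranges: [-176.69, 176.69], [-43.24, 126.21], [12.49, 139.97], [-82, 262], [0, 151.66], [-163.58, 163.58]. Speed limits (degrees/s): [159.86, 159.86, 180, 180, 180, 180].

## Interface

Orientations are given as [roll, pitch, yaw] about the fixed x, y, z axes, in that order (R = Rz(yaw) Ry(pitch) Rx(roll)).
In Python, from plant import monitor, imaging, workorder, robot gives the robot as it stands.
- The arm moves only by the tool move_arm, never from a script. Its argument "steps" is a list of rows, each an object of numbers: "tx", "ty", "tz": the shift along the tool's x, y, z in cm; "ax", "ay", "az": the turn, a rotation vector about the tool's x, y, z in degrees. In form: [{"tx": .., "ty": .., "tz": .., "ax": .., "ay": .., "az": ..}, ...]. A call has 1 to 10 rows; each row shifts and turns the commanded pose from where the row before left it, along the tool's axes as they then stand; what a row does not reach is not made up. A row lasts 1/10 s, in which the tool goes at most 50 mm and 8.59 degrees, less where a joint would pass 70% of its speed; a pose out of reach is approached as far as the arm can. A call with a gripper value outside its range is refused whole. "hand" is the gripper's target within -1 to 1 (fully open at 1, half-way at 0, shut at -1), set as the call begins (left out, the last holds). The fingers move at their own pace and stop on an object; "grip_force" is the grip in N (left out, the last holds). Time passes only in rows, so rows that do not move let the fingers close. It gives the time, the measured TCP pose, the force, the opening and the grip force at its end, in the units of the state.
- monitor.get_state(): the state, without advancing time (a new reading comes with each control period).
- imaging.capture(name): name is "side" or "top" or "wrist"; returns (picture, depth): 420x560x3 uint8, red, green, blue; 420x560 float32, m along the optical axis (not along the pixel's ray), 0 where there is no reading.
- imaging.get_calibration(name): a dict with "camera_matrix" (3x3 intrinsics, pixels), "rvec" (rotation vector, rad) and "tvec" (3), from world to camera coordinates, as OpenCV has them. Camera axes: x right, y down, z forward; pixel columns grow to the right and rows downward; lengths in m; the calibration is good to about 2 mm. A picture is of the moment at which its call begins: read the wrist's pose just before it. get_calibration takes no time and is no camera call; for the wrist camera it gives the pose at the moment of the call.
- workorder.sign_off(): hands the job in; it is judged then, once.
The state is a dict: "time": time; "q": joint angles; "joint_velocities": joint speeds; "effort": joint torques, N m; "ee_pos": TCP position; "tool_rot": TCP orientation; "contact_force": force on the tool from outside, world axes, zero at the start; "moment": the same for the moment, N m; "width": finger opening in m; "grasp_force": force on a finger pad.
Only numpy, scipy, OpenCV 4.12 (cv2) and the standard library are available. Lean on these libraries where they do the work, as an engineer would, in place of code of your own. Each camera call takes 0.05 s, during which the arm holds its last target. There are 200 camera calls.

## Working session

There is one attempt and no reset: what is moved stays moved. The work goes in short steps, Python scripts to look and compute and a tool call to move; the robot and the scene stay as the last step left them, time stands still between calls to the robot, and variables do not carry over. Pictures are saved under pics/ and viewed, at most 10 in all, crops included, and the job is handed in when it is done.

Besides the shell and the picture viewer there is one more tool, called after "Call:" by a JSON object that holds its "api" and its "payload", one argument or row to a line. move_arm: Moves the arm, as the interface text tells. Its arguments: {"type":"object","properties":{"steps":{"type":"array"},"hand":{"type":"number"},"grip_force":{"type":"number"}},"required":["steps"]}

```bash
ls; mkdir -p pics; cat > h.py <<'E'
import numpy as np, cv2
from plant import monitor, imaging, workorder, robot
from scipy.spatial.transform import Rotation as R
def cal(n):
    c=imaging.get_calibration(n); K=np.array(c["camera_matrix"],float); Rm=cv2.Rodrigues(np.array(c["rvec"],float))[0]; return K,Rm,np.array(c["tvec"],float).ravel()
def ray(c,u,v,z):
    K,Rm,t=c; o=-Rm.T@t; d=Rm.T@np.linalg.solve(K,np.array([u,v,1.])); return o+d*(z-o[2])/d[2]
def pt(c,u,v,d):
    K,Rm,t=c; return Rm.T@(np.linalg.solve(K,np.array([u,v,1.]))*d-t)
def cloud(c,D):
    K,Rm,t=c; v,u=np.mgrid[:D.shape[0],:D.shape[1]]
    P=np.stack([(u-K[0,2])/K[0,0]*D,(v-K[1,2])/K[1,1]*D,D],-1)-t; return P@Rm
def snap(n):
    c=cal(n); I,D=imaging.capture(n); np.savez(f"{n}.npz",I=I,D=D,K=c[0],R=c[1],t=c[2]); return c,I,D
def load(n):
    z=np.load(f"{n}.npz"); return (z["K"],z["R"],z["t"]),z["I"],z["D"]
def st():
    s=monitor.get_state(); print(s["time"],np.round(s["ee_pos"],4),np.round(s["tool_rot"],2),s["width"]); return s
def proj(c,P):
    K,Rm,t=c; p=K@(Rm@np.array(P)+t); return p[:2]/p[2]
E
python3 - <<'E'
from h import *
st()
for n in ("top","side"):
    c,I,D=snap(n); cv2.imwrite(f"pics/{n}0.png",cv2.resize(I[...,::-1],(784,588)))
    print(n,-c[1].T@c[2],c[1][2])
E
```

```text
pics
0.0 [0.2543 0.5701 0.2216] [-1.7988e+02 -2.0000e-02  1.5595e+02] 0.08715894982095361
top [ 0.40202254 -0.1364804   1.418104  ] [ 0.15137465  0.00495918 -0.98846402]
side [0.25193099 0.39725121 0.87315289] [ 0.36375685 -0.55656049 -0.74694134]
```

View pics/top0.png

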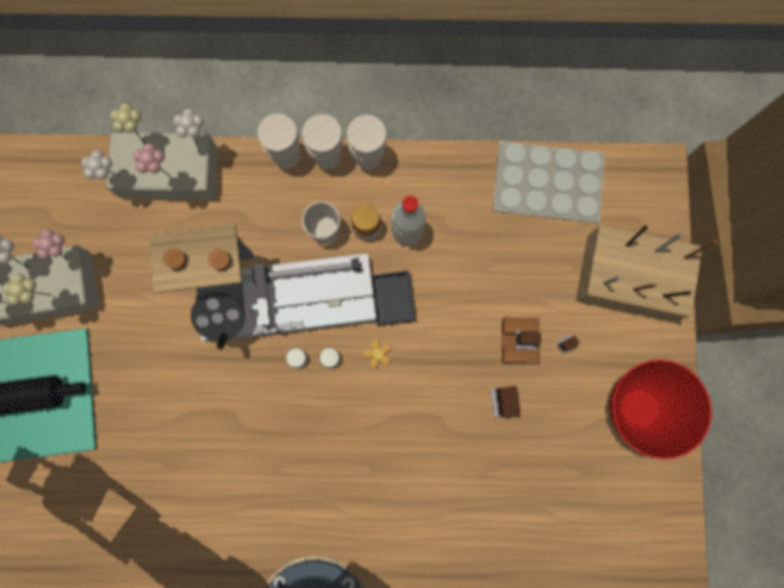

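View pics/side0.png

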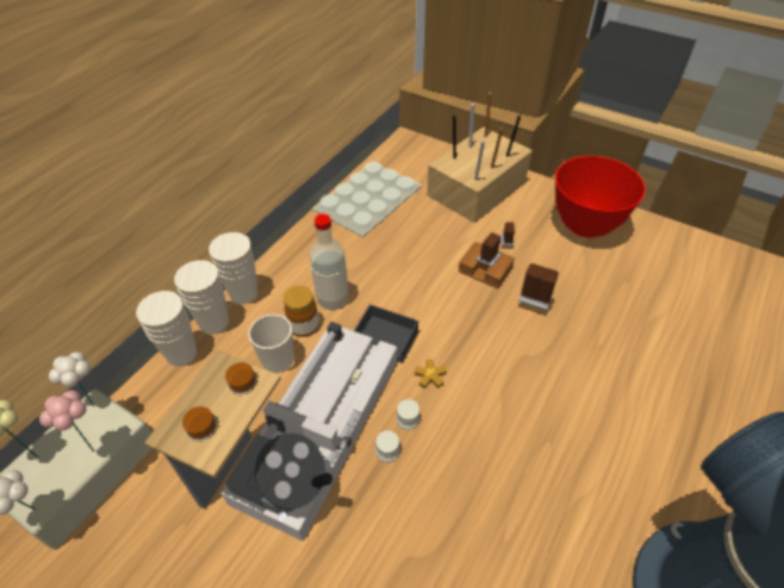

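Top view (784 px scale): the candidates for the scraper are one on the rest at (525,340), a larger one at (507,402) and a tiny one at (568,344). The middle-sized one on the rest fits the description. The jig bed is at (320,295), the wheel at (215,315), the plug at (335,302) and the tray at (395,298).

```bash
cat > m.py <<'E'
from h import *
C={n:load(n) for n in("top","side")}
for n in C:
    c,I,D=C[n]; P=cloud(c,D).reshape(-1,3); ok=D.ravel()>0; col=I.reshape(-1,3).astype(int)
    def rect(m,name):
        q=P[m&ok]; 
        if len(q)<5: print(n,name,len(q));return
        r=cv2.minAreaRect(q[:,:2].astype(np.float32)); print(n,name,len(q),np.round(q.mean(0),4),"rect",np.round(r[0],4),np.round(r[1],4),round(r[2],1),"zr",np.round(np.percentile(q[:,2],[5,95]),4))
    # approx positions by known pixels in the top view
    x,y,z=P.T
    T=lambda u,v,zz: ray(C["top"][0],u/1.4,v/1.4,zz)
    s=T(525,340,.05); b=T(320,295,.046)
    near=lambda p,r:(np.hypot(x-p[0],y-p[1])<r)
    if n=="top": print(s,b,T(507,402,.03),T(568,344,.02),"jar",T(366,218,.08),"bottle",T(410,220,.1),"pots",T(296,357,.036),T(330,357,.036),"star",T(377,353,.01))
    rect(near(s,.07)&(abs(z-.03)<.006),"resttop")
    rect(near(s,.06)&(z>.07)&(z<.09),"scrapertop")
    rect(near(T(507,402,.05),.05)&(z>.04),"bigtop")
    rect(near(b,.2)&(abs(z-.046)<.005)&(col.min(1)>110),"bed")
    w=T(215,315,.15); 
    rect(near(w,.1)&(col.max(1)<100)&(z>.06)&(z<.2),"wheel")
    rect(near(T(195,258,.215),.13)&(abs(z-.215)<.01),"ledge")
    rect(near(T(395,298,.0),.08)&(z<.04)&(z>.001)&(col.max(1)<110),"tray")
E
python3 m.py
```

```text
[ 0.52595588 -0.39766119  0.05      ] [0.60801477 0.00146463 0.046     ] [ 0.40702757 -0.36513911  0.03      ] [ 0.52215759 -0.48802676  0.02      ] jar [ 0.75546135 -0.08657341  0.08      ] bottle [ 0.74758895 -0.17147034  0.1       ] pots [0.48678417 0.04540375 0.036     ] [ 0.48787173 -0.02075734  0.036     ] star [ 0.49893543 -0.11158427  0.01      ]
top resttop 562 [ 0.5294 -0.3942  0.0303] rect [ 0.5305 -0.4132] [0.0888 0.1082] 0.6 zr [0.0261 0.0344]
top scrapertop 147 [ 0.5296 -0.4015  0.0796] rect [ 0.5302 -0.4018] [0.0246 0.0396] 0.2 zr [0.0731 0.0843]
top bigtop 331 [ 0.4097 -0.3575  0.0866] rect [ 0.4101 -0.3601] [0.0555 0.0335] 5.6 zr [0.0564 0.0953]
top bed 2462 [6.093e-01 1.000e-04 4.620e-02] rect [0.5982 0.005 ] [0.2263 0.2515] 64.9 zr [0.0422 0.05  ]
top wheel 1283 [0.5702 0.1735 0.1076] rect [0.5694 0.1634] [0.1322 0.1466] 20.6 zr [0.0728 0.1357]
top ledge 1017 [0.6417 0.2031 0.2232] rect [0.644  0.2016] [0.1028 0.1513] 8.1 zr [0.22   0.2249]
top tray 904 [ 0.6098 -0.141   0.0087] rect [ 0.612  -0.1403] [0.0951 0.1161] 86.8 zr [0.0016 0.0336]
side resttop 441 [ 0.5273 -0.3889  0.0296] rect [ 0.5301 -0.4112] [0.1109 0.0901] 89.9 zr [0.0262 0.033 ]
side scrapertop 113 [ 0.5289 -0.3976  0.0781] rect [ 0.5299 -0.4004] [0.0422 0.0241] 87.0 zr [0.0713 0.0817]
side bigtop 504 [ 0.4084 -0.35    0.0752] rect [ 0.41   -0.3583] [0.0555 0.0359] 7.7 zr [0.0431 0.0925]
side bed 3002 [0.607  0.0021 0.0456] rect [ 0.641 -0.009] [0.2203 0.2796] 75.9 zr [0.0429 0.0483]
side wheel 2606 [0.5727 0.192  0.1023] rect [0.5735 0.1744] [0.1528 0.1305] 15.8 zr [0.0707 0.1346]
side ledge 2380 [0.6369 0.211  0.2236] rect [0.643  0.2031] [0.1036 0.1505] 7.8 zr [0.2208 0.2249]
side tray 924 [ 0.6103 -0.152   0.0119] rect [ 0.6077 -0.128 ] [0.1    0.1013] 7.8 zr [0.0018 0.0329]
```

```bash
cat >> h.py <<'E'
import json
def go(start,goals,dmax=4.8,amax=8.2):
    """start,(goals): (pos, Rotation, nmin). prints rounded rows"""
    p=np.array(start[0],float); r=start[1]; out=[]
    for g in goals:
        gp,gr=np.array(g[0],float),g[1]; n=max(int(np.ceil(np.linalg.norm(gp-p)*100/dmax)),int(np.ceil(np.degrees((r.inv()*gr).magnitude())/amax)),g[2] if len(g)>2 else 1)
        for k in range(n):
            m=n-k; s=np.round(r.inv().apply((gp-p)/m)*100,2); a=np.round(np.degrees((r.inv()*gr).as_rotvec()/m),1)
            p=p+r.apply(s/100); r=r*R.from_rotvec(a,degrees=True)
            out.append({k2:float(v)+0. for k2,v in zip(("tx","ty","tz","ax","ay","az"),(*s,*a)) if v})
    for i in range(0,len(out),10): print(json.dumps(out[i:i+10]).replace('"',"'") if 0 else json.dumps(out[i:i+10]))
    print("end",np.round(p,4),np.round(r.as_euler("xyz",degrees=True),1))
def E(*a): return R.from_euler("xyz",a,degrees=True)
def here():
    s=st(); return np.array(s["ee_pos"]),E(*s["tool_rot"])
E
python3 - <<'E'
from h import *
go(here(),[((.45,.08,.26),E(180,0,80)),((.50,-.40,.26),E(180,0,0))])
E
```

```text
0.1 [0.2543 0.5702 0.2217] [-1.7989e+02 -2.0000e-02  1.5595e+02] 0.08739038358332316
[{"tx": -3.15, "ty": -3.07, "tz": -0.31, "az": 6.3}, {"tx": -3.47, "ty": -2.7, "tz": -0.32, "az": 6.3}, {"tx": -3.75, "ty": -2.3, "tz": -0.31, "az": 6.3}, {"tx": -3.98, "ty": -1.88, "tz": -0.32, "az": 6.3}, {"tx": -4.16, "ty": -1.43, "tz": -0.31, "az": 6.3}, {"tx": -4.29, "ty": -0.97, "tz": -0.32, "az": 6.3}, {"tx": -4.37, "ty": -0.49, "tz": -0.31, "az": 6.4}, {"tx": -4.4, "tz": -0.32, "az": 6.3}, {"tx": -4.37, "ty": 0.48, "tz": -0.31, "az": 6.4}, {"tx": -4.29, "ty": 0.97, "tz": -0.32, "az": 6.3}]
[{"tx": -4.16, "ty": 1.43, "tz": -0.31, "az": 6.4}, {"tx": -3.97, "ty": 1.89, "tz": -0.32, "ax": -0.1, "ay": 0.1, "az": 6.3}, {"tx": -4.22, "ty": 1.2, "az": 7.3}, {"tx": -4.03, "ty": 1.73, "az": 7.3}, {"tx": -3.78, "ty": 2.23, "az": 7.3}, {"tx": -3.47, "ty": 2.69, "az": 7.3}, {"tx": -3.1, "ty": 3.11, "az": 7.3}, {"tx": -2.68, "ty": 3.48, "az": 7.3}, {"tx": -2.21, "ty": 3.79, "az": 7.2}, {"tx": -1.72, "ty": 4.03, "az": 7.3}]
[{"tx": -1.19, "ty": 4.22, "az": 7.2}, {"tx": -0.66, "ty": 4.34, "tz": 0.01, "az": 7.3}, {"tx": -0.1, "ty": 4.38, "az": 7.2}]
end [ 0.5  -0.4   0.26] [180.  -0.   0.]
```

Call:
{"api": "move_arm", "payload": {
  "steps": [
    {"tx":-3.15,"ty":-3.07,"tz":-0.31,"az":6.3},
    {"tx":-3.47,"ty":-2.7,"tz":-0.32,"az":6.3},
    {"tx":-3.75,"ty":-2.3,"tz":-0.31,"az":6.3},
    {"tx":-3.98,"ty":-1.88,"tz":-0.32,"az":6.3},
    {"tx":-4.16,"ty":-1.43,"tz":-0.31,"az":6.3},
    {"tx":-4.29,"ty":-0.97,"tz":-0.32,"az":6.3},
    {"tx":-4.37,"ty":-0.49,"tz":-0.31,"az":6.4},
    {"tx":-4.4,"tz":-0.32,"az":6.3},
    {"tx":-4.37,"ty":0.48,"tz":-0.31,"az":6.4},
    {"tx":-4.29,"ty":0.97,"tz":-0.32,"az":6.3}
  ]
}}

```text
invalid input
```

Call:
{"api": "move_arm", "payload": {
  "steps": [
    {"tx":-4.16,"ty":1.43,"tz":-0.31,"az":6.4},
    {"tx":-3.97,"ty":1.89,"tz":-0.32,"az":6.3},
    {"tx":-4.22,"ty":1.2,"az":7.3},
    {"tx":-4.03,"ty":1.73,"az":7.3},
    {"tx":-3.78,"ty":2.23,"az":7.3},
    {"tx":-3.47,"ty":2.69,"az":7.3},
    {"tx":-3.1,"ty":3.11,"az":7.3},
    {"tx":-2.68,"ty":3.48,"az":7.3},
    {"tx":-2.21,"ty":3.79,"az":7.2},
    {"tx":-1.72,"ty":4.03,"az":7.3}
  ]
}}

```text
invalid input
```

Call:
{"api": "move_arm", "payload": {
  "steps": [
    {"tx":-1.19,"ty":4.22,"az":7.2},
    {"tx":-0.66,"ty":4.34,"az":7.3},
    {"tx":-0.1,"ty":4.38,"az":7.2},
    {}
  ]
}}

```text
invalid input
```

```bash
python3 - <<'E'
from h import *
st()
c,I,D=snap("wrist"); print(-c[1].T@c[2],c[1][2]); cv2.imwrite("pics/w1.png",I[...,::-1])
P=cloud(c,D);q=P[(D>0)]; s=np.array([.53,-.4])
for a,b,nm in((.07,.092,"top"),(.026,.035,"rest")):
    m=(abs(q[:,0]-.53)<.07)&(abs(q[:,1]+.41)<.05)&(q[:,2]>a)&(q[:,2]<b); r=cv2.minAreaRect(q[m][:,:2].astype(np.float32)); print(nm,m.sum(),r,q[m].min(0),q[m].max(0))
E
```

```text
0.1 [0.2543 0.5702 0.2217] [-1.7989e+02 -2.0000e-02  1.5595e+02] 0.08739038358332316
[0.18805886 0.59926226 0.3825388 ] [ 0.2416529  -0.10985111 -0.96412479]Traceback (most recent call last):
  File "<stdin>", line 6, in <module>
    return umr_minimum(a, axis, None, out, keepdims, initial, where)
ValueError: zero-size array to reduction operation minimum which has no identity
```

View pics/w1.png

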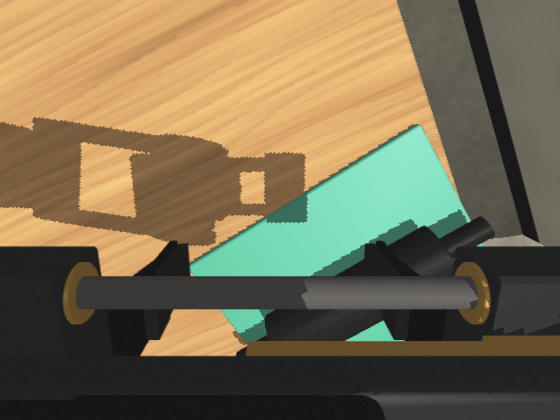

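The wrist view shows only the gripper at the start pose, so the moves were refused. I'll fill in every key and send them again.

Call:
{"api": "move_arm", "payload": {
  "steps": [
    {"tx":-3.15,"ty":-3.07,"tz":-0.31,"ax":0,"ay":0,"az":6.3},
    {"tx":-3.47,"ty":-2.7,"tz":-0.32,"ax":0,"ay":0,"az":6.3},
    {"tx":-3.75,"ty":-2.3,"tz":-0.31,"ax":0,"ay":0,"az":6.3},
    {"tx":-3.98,"ty":-1.88,"tz":-0.32,"ax":0,"ay":0,"az":6.3},
    {"tx":-4.16,"ty":-1.43,"tz":-0.31,"ax":0,"ay":0,"az":6.3},
    {"tx":-4.29,"ty":-0.97,"tz":-0.32,"ax":0,"ay":0,"az":6.3},
    {"tx":-4.37,"ty":-0.49,"tz":-0.31,"ax":0,"ay":0,"az":6.4},
    {"tx":-4.4,"ty":0,"tz":-0.32,"ax":0,"ay":0,"az":6.3},
    {"tx":-4.37,"ty":0.48,"tz":-0.31,"ax":0,"ay":0,"az":6.4},
    {"tx":-4.29,"ty":0.97,"tz":-0.32,"ax":0,"ay":0,"az":6.3}
  ]
}}

```text
time: 1.15
ee_pos: [0.4179, 0.1605, 0.2542]
tool_rot: [-180.0, -0.0, 92.5]
contact_force: [1.5, 0.1, 0.6]
width: 0.0875
grasp_force: 0.0
```

Call:
{"api": "move_arm", "payload": {
  "steps": [
    {"tx":-4.16,"ty":1.43,"tz":-0.31,"ax":0,"ay":0,"az":6.4},
    {"tx":-3.97,"ty":1.89,"tz":-0.32,"ax":0,"ay":0,"az":6.3},
    {"tx":-4.22,"ty":1.2,"tz":0,"ax":0,"ay":0,"az":7.3},
    {"tx":-4.03,"ty":1.73,"tz":0,"ax":0,"ay":0,"az":7.3},
    {"tx":-3.78,"ty":2.23,"tz":0,"ax":0,"ay":0,"az":7.3},
    {"tx":-3.47,"ty":2.69,"tz":0,"ax":0,"ay":0,"az":7.3},
    {"tx":-3.1,"ty":3.11,"tz":0,"ax":0,"ay":0,"az":7.3},
    {"tx":-2.68,"ty":3.48,"tz":0,"ax":0,"ay":0,"az":7.3},
    {"tx":-2.21,"ty":3.79,"tz":0,"ax":0,"ay":0,"az":7.2},
    {"tx":-1.72,"ty":4.03,"tz":0,"ax":0,"ay":0,"az":7.3}
  ]
}}

```text
time: 2.15
ee_pos: [0.4864, -0.2704, 0.2601]
tool_rot: [-180.0, 0.0, 21.4]
contact_force: [1.1, 0.8, -0.2]
width: 0.0873
grasp_force: 0.0
```

Call:
{"api": "move_arm", "payload": {
  "steps": [
    {"tx":-1.19,"ty":4.22,"tz":0,"ax":0,"ay":0,"az":7.2},
    {"tx":-0.66,"ty":4.34,"tz":0,"ax":0,"ay":0,"az":7.3},
    {"tx":-0.1,"ty":4.38,"tz":0,"ax":0,"ay":0,"az":7.2},
    {"tx":0,"ty":0,"tz":0,"ax":0,"ay":0,"az":0}
  ]
}}

```text
time: 2.55
ee_pos: [0.5003, -0.4058, 0.2596]
tool_rot: [179.8, -0.1, -0.3]
contact_force: [-0.1, 1.2, 0.1]
width: 0.0869
grasp_force: 0.0
```

```bash
sed -i 's/out.append.*/out.append({k2:float(v)+0. for k2,v in zip(("tx","ty","tz","ax","ay","az"),(*s,*a))})/; s/json.dumps(out\[i:i+10\]).replace.*$/json.dumps(out[i:i+10]).replace(".0,",",").replace(".0}","}"))/' h.py; sed -i 's/    out\.append/            out.append/;s/^ *out.append/            out.append/' h.py
cat > w.py <<'E'
from h import *
st()
c,I,D=snap("wrist"); print(-c[1].T@c[2],c[1][2]); cv2.imwrite("pics/w2.png",I[...,::-1])
P=cloud(c,D);q=P[(D>0)]
for a,b,nm in((.07,.092,"top"),(.026,.034,"rest")):
    m=(abs(q[:,0]-.53)<.07)&(abs(q[:,1]+.41)<.048)&(q[:,2]>a)&(q[:,2]<b)
    if m.sum()>9: r=cv2.minAreaRect(q[m][:,:2].astype(np.float32)); print(nm,m.sum(),r,q[m].min(0),q[m].max(0))
E
python3 w.py
```

```text
2.55 [ 0.5003 -0.4058  0.2596] [ 1.7977e+02 -7.0000e-02 -3.2000e-01] 0.08685344571727782
[ 0.57188202 -0.40622398  0.42055409] [-0.26195563 -0.00285646 -0.96507569]
top 1002 ((0.5289642214775085, -0.403967022895813), (0.0397811196744442, 0.02424740418791771), 86.78447723388672) [ 0.51657139 -0.42396282  0.07049601] [ 0.54149605 -0.38364442  0.0809942 ]
rest 3392 ((0.5290389060974121, -0.39625537395477295), (0.06879854947328568, 0.0883474200963974), 89.67251586914062) [ 0.48470993 -0.43074264  0.02600548] [ 0.57340013 -0.36201322  0.03374544]
```

View pics/w2.png

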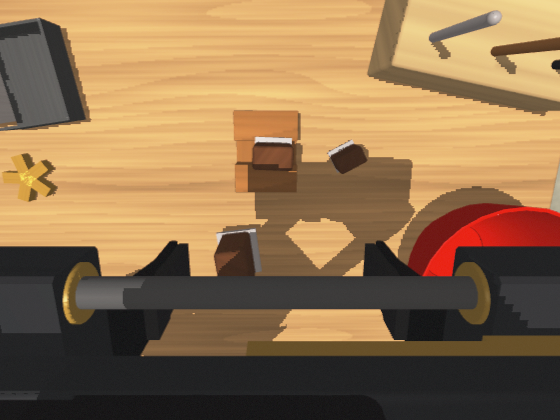

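The crop shows the middle scraper on the rest at (272,152). The large decoy is at (238,250) and the tiny one at (348,157). I'm grasping the one on the rest.

```bash
python3 - <<'E'
from h import *
go(here(),[((.529,-.404,.12),E(180,0,-2)),((.529,-.404,.043),E(180,0,-2),3)])
E
```

```text
2.6 [ 0.4999 -0.4022  0.2594] [-1.7999e+02  2.0000e-02 -1.2000e-01] 0.08741262478813212
[{"tx": 0.97, "ty": 0.06, "tz": 4.65, "ax": 0, "ay": 0, "az": 0.6}, {"tx": 0.97, "ty": 0.05, "tz": 4.64, "ax": 0, "ay": 0, "az": 0.6}, {"tx": 0.98, "ty": 0.03, "tz": 4.65, "ax": 0, "ay": 0, "az": 0.7}, {"tx": 0, "ty": 0, "tz": 2.57, "ax": 0, "ay": 0, "az": 0}, {"tx": 0, "ty": 0, "tz": 2.56, "ax": 0, "ay": 0, "az": 0}, {"tx": 0, "ty": 0, "tz": 2.57, "ax": 0, "ay": 0, "az": 0}]
end [ 0.529 -0.404  0.043] [-180.    0.   -2.]
```

Call:
{"api": "move_arm", "payload": {
  "steps": [
    {"tx":0.97,"ty":0.1,"tz":4.65,"ax":0,"ay":0,"az":0.6},
    {"tx":0.97,"ty":0.1,"tz":4.65,"ax":0,"ay":0,"az":0.6},
    {"tx":0.97,"ty":0.1,"tz":4.65,"ax":0,"ay":0,"az":0.7},
    {"tx":0,"ty":0,"tz":2.55,"ax":0,"ay":0,"az":0},
    {"tx":0,"ty":0,"tz":2.55,"ax":0,"ay":0,"az":0},
    {"tx":0,"ty":0,"tz":2.55,"ax":0,"ay":0,"az":0},
    {"tx":0,"ty":0,"tz":0,"ax":0,"ay":0,"az":0},
    {"tx":0,"ty":0,"tz":0,"ax":0,"ay":0,"az":0}
  ],
  "hand": 0.5
}}

```text
time: 3.4
ee_pos: [0.5294, -0.4014, 0.0444]
tool_rot: [-179.9, 0.1, -1.8]
contact_force: [0.2, 0.2, 0.2]
width: 0.0652
grasp_force: 0.0
```

Call:
{"api": "move_arm", "payload": {
  "steps": [
    {"tx":0,"ty":0,"tz":0,"ax":0,"ay":0,"az":0},
    {"tx":0,"ty":0,"tz":0,"ax":0,"ay":0,"az":0},
    {"tx":0,"ty":0,"tz":0,"ax":0,"ay":0,"az":0},
    {"tx":0,"ty":0,"tz":0,"ax":0,"ay":0,"az":0},
    {"tx":0,"ty":0,"tz":0,"ax":0,"ay":0,"az":0}
  ],
  "hand": -1,
  "grip_force": 35
}}

```text
time: 3.9
ee_pos: [0.5297, -0.4031, 0.0453]
tool_rot: [180.0, -0.1, -1.9]
contact_force: [0.6, 1.1, 3.4]
width: 0.0401
grasp_force: 35.0
```

```bash
python3 - <<'E'
from h import *
go(here(),[((.5297,-.4031,.12),E(180,0,-2),3),((.49,-.02,.25),E(180,0,8),10)])
E
```

```text
3.9 [ 0.5297 -0.4031  0.0453] [ 1.7996e+02 -5.0000e-02 -1.8600e+00] 0.04010876814131596
[{"tx": 0, "ty": 0, "tz": -2.49, "ax": 0, "ay": 0, "az": 0}, {"tx": 0, "ty": 0, "tz": -2.49, "ax": 0, "ay": 0, "az": 0.1}, {"tx": 0.01, "ty": 0, "tz": -2.49, "ax": 0, "ay": -0.1, "az": 0}, {"tx": -0.53, "ty": -3.81, "tz": -1.3, "ax": 0, "ay": 0, "az": -1}, {"tx": -0.46, "ty": -3.82, "tz": -1.3, "ax": 0, "ay": 0, "az": -1}, {"tx": -0.4, "ty": -3.83, "tz": -1.3, "ax": 0, "ay": 0, "az": -1}, {"tx": -0.33, "ty": -3.84, "tz": -1.3, "ax": 0, "ay": 0, "az": -1}, {"tx": -0.26, "ty": -3.84, "tz": -1.3, "ax": 0, "ay": 0, "az": -1}, {"tx": -0.19, "ty": -3.85, "tz": -1.31, "ax": 0, "ay": 0, "az": -1}, {"tx": -0.13, "ty": -3.85, "tz": -1.3, "ax": 0, "ay": 0, "az": -1}]
[{"tx": -0.06, "ty": -3.85, "tz": -1.31, "ax": 0, "ay": 0, "az": -1}, {"tx": 0.01, "ty": -3.85, "tz": -1.3, "ax": 0, "ay": 0, "az": -1}, {"tx": 0.07, "ty": -3.85, "tz": -1.31, "ax": 0, "ay": 0.1, "az": -1}]
end [ 0.49 -0.02  0.25] [180.  -0.   8.]
```

Call:
{"api": "move_arm", "payload": {
  "steps": [
    {"tx":0,"ty":0,"tz":-2.5,"ax":0,"ay":0,"az":0},
    {"tx":0,"ty":0,"tz":-2.5,"ax":0,"ay":0,"az":0},
    {"tx":0,"ty":0,"tz":-2.5,"ax":0,"ay":0,"az":0},
    {"tx":-0.53,"ty":-3.8,"tz":-1.3,"ax":0,"ay":0,"az":-1},
    {"tx":-0.46,"ty":-3.8,"tz":-1.3,"ax":0,"ay":0,"az":-1},
    {"tx":-0.4,"ty":-3.8,"tz":-1.3,"ax":0,"ay":0,"az":-1},
    {"tx":-0.33,"ty":-3.85,"tz":-1.3,"ax":0,"ay":0,"az":-1},
    {"tx":-0.26,"ty":-3.85,"tz":-1.3,"ax":0,"ay":0,"az":-1},
    {"tx":-0.2,"ty":-3.85,"tz":-1.3,"ax":0,"ay":0,"az":-1},
    {"tx":-0.13,"ty":-3.85,"tz":-1.3,"ax":0,"ay":0,"az":-1}
  ]
}}

```text
time: 4.9
ee_pos: [0.5001, -0.1335, 0.2105]
tool_rot: [-180.0, 0.0, 5.2]
contact_force: [0.6, 0.0, -1.7]
width: 0.0395
grasp_force: 35.0
```

Call:
{"api": "move_arm", "payload": {
  "steps": [
    {"tx":-0.06,"ty":-3.85,"tz":-1.3,"ax":0,"ay":0,"az":-1},
    {"tx":0,"ty":-3.85,"tz":-1.3,"ax":0,"ay":0,"az":-1},
    {"tx":0.07,"ty":-3.85,"tz":-1.3,"ax":0,"ay":0,"az":-1},
    {"tx":0,"ty":0,"tz":0,"ax":0,"ay":0,"az":0},
    {"tx":0,"ty":0,"tz":0,"ax":0,"ay":0,"az":0}
  ]
}}

```text
time: 5.4
ee_pos: [0.4884, -0.0196, 0.2496]
tool_rot: [180.0, -0.0, 8.3]
contact_force: [1.4, -0.1, -2.1]
width: 0.04
grasp_force: 35.0
```

```bash
python3 - <<'E'
from h import *
st()
c,I,D=snap("wrist"); st(); cv2.imwrite("pics/w3.png",cv2.resize(I[...,::-1],(784,588)))
E
```

```text
5.4 [ 0.4884 -0.0196  0.2496] [ 1.7996e+02 -2.0000e-02  8.2800e+00] 0.03996053002289306
5.45 [ 0.4885 -0.0204  0.2492] [1.7997e+02 1.0000e-02 8.1900e+00] 0.03973239298984706
```

View pics/w3.png

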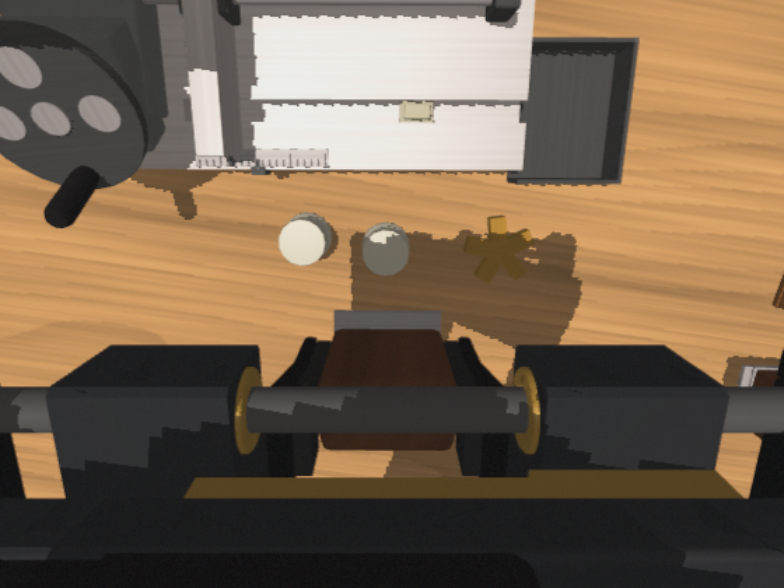

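The wrist view (784 px scale) shows:
- plug stem at (417,111) in the slot
- bed front edge at v≈168
- tray at (580,110)
- fence at (205,110), with its pointer near (230,160)
- dark rider clip at (259,169)
- crank grip end at (60,210)

```bash
python3 - <<'E'
from h import *
c,I,D=load("wrist")
s=1/1.4
for nm,u,v,z in [("plugTL",400,101,.045),("plugTR",434,101,.045),("plugBL",400,122,.045),("plugBR",434,122,.045),("dark L",255,101,.046),("dark R",525,104,.046),("bedfrontR",523,170,.046),("bedfrontL",255,171,.046),("bed back R",533,13,.046)]:
    d=D[int(v*s),int(u*s)]; print(nm,np.round(ray(c,u*s,v*s,z),4),np.round(pt(c,u*s,v*s,d),4))
# column scan right of plug
P=cloud(c,D)
for u in (470,330):
    for v in range(88,136,3): print(u,v,np.round(P[int(v*s),int(u*s)],3),I[int(v*s),int(u*s)])
E
```

```text
plugTL [ 0.5977 -0.014   0.045 ] [ 0.5999 -0.0142  0.0243]
plugTR [ 0.6011 -0.0374  0.045 ] [ 0.6033 -0.0389  0.0253]
plugBL [ 0.584  -0.0161  0.045 ] [ 0.584  -0.0161  0.0441]
plugBR [ 0.5874 -0.0398  0.045 ] [ 0.5875 -0.0399  0.044 ]
dark L [0.5831 0.0857 0.046 ] [0.5844 0.0911 0.0253]
dark R [ 0.6082 -0.1004  0.046 ] [ 0.614  -0.1111  0.0027]
bedfrontR [ 0.5643 -0.1086  0.046 ] [ 0.5643 -0.109   0.0444]
bedfrontL [0.5358 0.0821 0.046 ] [0.536  0.0816 0.0483]
bed back R [ 0.6646 -0.0933  0.046 ] [ 0.6653 -0.0938  0.0437]
470 88 [ 0.614 -0.06   0.045] [232 223 218]
470 91 [ 0.611 -0.06   0.045] [231 223 217]
470 94 [ 0.609 -0.061  0.044] [228 220 214]
470 97 [ 0.607 -0.061  0.045] [228 220 213]
470 100 [ 0.606 -0.062  0.042] [148 140 133]
470 103 [ 0.606 -0.065  0.023] [116 111 108]
470 106 [ 0.604 -0.065  0.025] [119 113 110]
470 109 [ 0.602 -0.065  0.025] [228 220 214]
470 112 [ 0.6   -0.066  0.025] [232 224 218]
470 115 [ 0.598 -0.066  0.024] [230 221 216]
470 118 [ 0.596 -0.066  0.026] [231 224 218]
470 121 [ 0.594 -0.067  0.024] [231 223 217]
470 124 [ 0.59  -0.064  0.044] [231 223 217]
470 127 [ 0.588 -0.065  0.043] [231 223 217]
470 130 [ 0.587 -0.065  0.045] [233 225 218]
470 133 [ 0.584 -0.065  0.045] [231 222 217]
330 88 [0.6   0.036 0.044] [237 237 233]
330 91 [0.597 0.036 0.044] [237 237 232]
330 94 [0.595 0.035 0.045] [237 234 229]
330 97 [0.593 0.035 0.044] [237 235 230]
330 100 [0.592 0.036 0.039] [127 122 117]
330 103 [0.591 0.037 0.027] [117 111 107]
330 106 [0.59  0.037 0.025] [232 232 226]
330 109 [0.588 0.037 0.024] [237 237 232]
330 112 [0.585 0.037 0.024] [237 237 233]
330 115 [0.583 0.036 0.026] [237 235 230]
330 118 [0.581 0.036 0.025] [237 236 231]
330 121 [0.579 0.036 0.025] [237 236 231]
330 124 [0.576 0.033 0.045] [237 236 231]
330 127 [0.574 0.033 0.044] [237 238 234]
330 130 [0.572 0.033 0.045] [237 236 230]
330 133 [0.569 0.033 0.044] [237 232 226]
```

```bash
python3 - <<'E'
from h import *
c,I,D=load("wrist")
cv2.imwrite("pics/w3c.png",cv2.resize(I[0:130,100:390,::-1],(783,351),interpolation=cv2.INTER_CUBIC))
E
```

```text
(no output)
```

View pics/w3c.png

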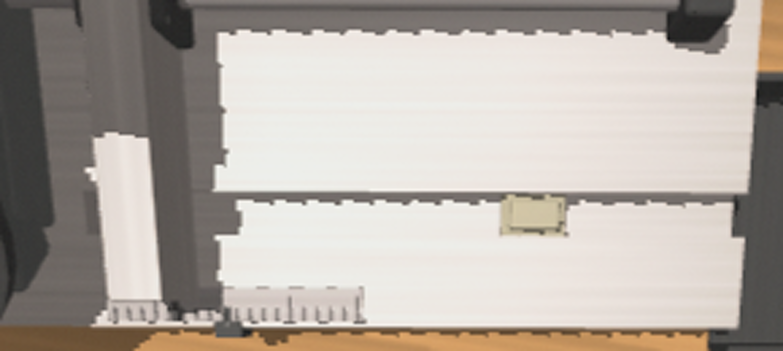

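The crop shows the slot edges at crop v≈190 to 235, the plug at (533,214), the bed's right end at u≈745, and the pointer near (175,310) with the rider at (230,327).

```bash
python3 - <<'E'
from h import *
c,I,D=load("wrist"); P=cloud(c,D); Z=P[...,2]
up=[];lo=[]
for u in list(range(190,280,2))+list(range(316,366,2)):
    col=Z[60:100,u]; low=np.where((col<.036)&(col>.015))[0]
    if len(low)<5: continue
    # near lip: last low pixel +.5 ; far lip: colour edge (bright->dark) first
    g=I[60:80,u].mean(1); 
    e=np.argmin(np.diff(g))+.5
    up.append(ray(c,u,60+e,.046)); lo.append(ray(c,u,60+low[-1]+.5,.046))
up=np.array(up);lo=np.array(lo)
out=[]
for n,a in(("far",up),("near",lo)):
    f=cv2.fitLine(a[:,:2].astype(np.float32),cv2.DIST_HUBER,0,.001,.001).ravel(); f=f*np.sign(f[1]) if 0 else f
    k=f[0]/f[1]; b=f[2]-k*f[3]; out.append((k,b)); print(n,"yaw",np.degrees(np.arctan(-k)),"x at y=0",b,"resid",np.std(a[:,0]-k*a[:,1]-b))
# bed right end and front edges
m=(abs(Z-.0455)<.004)&(I.min(2)>190); m[:, :150]=False
q=P[m]; yaw=np.arctan(-np.mean([o[0] for o in out])); cs,sn=np.cos(yaw),np.sin(yaw)
J=np.stack([q[:,0]*cs+q[:,1]*sn,-q[:,0]*sn+q[:,1]*cs],1)  # jig-aligned coords
print("yaw",np.degrees(yaw)); xm=np.mean([o[1] for o in out])*cs
print("slot mid xj",xm,"width",(out[0][1]-out[1][1])*cs)
print("bed end yj",np.percentile(J[:,1],[.3,1,3]),"front xj",np.percentile(J[:,0],[.3,1,3]))
for u,v in((400,111),(434,111),(406,108),(430,118)):
    p=ray(c,u/1.4,v/1.4,.045); print("plug",p, -p[0]*sn+p[1]*cs)
p=ray(c,195/1.4,110/1.4,.09);p2=ray(c,225/1.4,110/1.4,.09);print("fence faces yj", -p[0]*sn+p[1]*cs,-p2[0]*sn+p2[1]*cs)
p=ray(c,240/1.4,110/1.4,.046);print(-p[0]*sn+p[1]*cs)
F=P[55:75,100:180].reshape(-1,3); F=F[F[:,2]>.06]; y=-F[:,0]*sn+F[:,1]*cs; print("fence cloud yj",np.percentile(y,[2,98]),F[:,2].max())
E
```

```text
far yaw 8.279211 x at y=0 0.5970559 resid 4.402974747223121e-09
near yaw 7.867958 x at y=0 0.5818801 resid 0.0002709446912829366
yaw 8.073689
slot mid xj 0.5836254 width 0.015025401
bed end yj [-0.18504285 -0.18386955 -0.18063341] front xj [0.54431695 0.54474732 0.54673404]
plug [ 0.59119219 -0.0149839   0.045     ] -0.09786632027658576
plug [ 0.59461909 -0.03853932  0.045     ] -0.12166956582644993
plug [ 0.59375009 -0.0188359   0.045     ] -0.10203938980382395
plug [ 0.58964368 -0.03654092  0.045     ] -0.11899218437364775
fence faces yj 0.029038277889003455 0.010651440992302877
0.013762093017847712
fence cloud yj [0.01334729 0.06476528] 0.41040872948595675
```

```bash
python3 - <<'E'
from h import *
go(here(),[((.5884,.0077,.095),E(180,0,8.07),5),((.5884,.0077,.095),E(180,0,8.07),1)])
E
```

```text
5.45 [ 0.4885 -0.0204  0.2492] [1.7997e+02 1.0000e-02 8.1900e+00] 0.03973239298984706
[{"tx": 2.06, "ty": -0.27, "tz": 3.08, "ax": 0, "ay": 0, "az": 0}, {"tx": 2.06, "ty": -0.27, "tz": 3.08, "ax": 0, "ay": 0, "az": 0}, {"tx": 2.06, "ty": -0.28, "tz": 3.09, "ax": 0, "ay": 0, "az": 0}, {"tx": 2.06, "ty": -0.27, "tz": 3.08, "ax": 0, "ay": 0, "az": 0.1}, {"tx": 2.05, "ty": -0.28, "tz": 3.09, "ax": 0, "ay": 0, "az": 0}, {"tx": 0, "ty": 0, "tz": 0, "ax": 0, "ay": 0, "az": 0}]
end [0.5884 0.0077 0.095 ] [180.    0.    8.1]
```

Call:
{"api": "move_arm", "payload": {
  "steps": [
    {"tx":2.06,"ty":-0.27,"tz":3.08,"ax":0,"ay":0,"az":0},
    {"tx":2.06,"ty":-0.27,"tz":3.08,"ax":0,"ay":0,"az":0},
    {"tx":2.06,"ty":-0.28,"tz":3.08,"ax":0,"ay":0,"az":0},
    {"tx":2.06,"ty":-0.27,"tz":3.08,"ax":0,"ay":0,"az":0.1},
    {"tx":2.06,"ty":-0.28,"tz":3.08,"ax":0,"ay":0,"az":0},
    {"tx":0,"ty":0,"tz":0,"ax":0,"ay":0,"az":0},
    {"tx":0,"ty":0,"tz":0,"ax":0,"ay":0,"az":0}
  ]
}}

```text
time: 6.15
ee_pos: [0.5878, 0.0067, 0.0938]
tool_rot: [-180.0, 0.2, 8.0]
contact_force: [0.2, 0.1, -2.3]
width: 0.0397
grasp_force: 35.0
```

```bash
python3 - <<'E'
from h import *
st();c,I,D=snap("wrist"); st(); cv2.imwrite("pics/w4.png",cv2.resize(I[...,::-1],(784,588)))
c,I,D=snap("side"); u,v=proj(c,(.588,.008,.06)).astype(int); print(u,v)
cv2.imwrite("pics/s4.png",cv2.resize(I[max(v-70,0):v+70,max(u-90,0):u+90,::-1],(720,560),interpolation=cv2.INTER_CUBIC))
E
```

```text
6.15 [0.5878 0.0067 0.0938] [-179.95    0.22    7.97] 0.03970465186761351
6.2 [0.5882 0.0067 0.0951] [-1.7999e+02  8.0000e-02  7.9700e+00] 0.03982374737748947
248 274
```

View pics/s4.png

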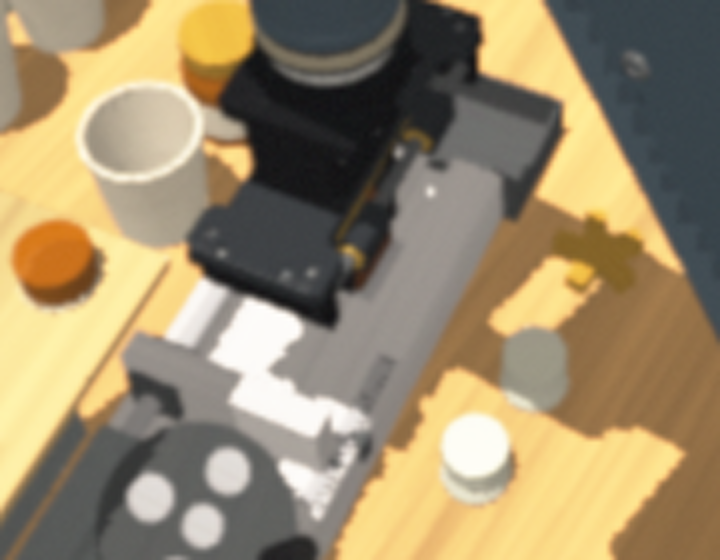

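The gripper hides the tongue in the side crop, but it is clear of the cup at (145,150). I'll lower slowly and watch the force.

Call:
{"api": "move_arm", "payload": {
  "steps": [
    {"tx":0,"ty":0,"tz":1,"ax":0,"ay":0,"az":0},
    {"tx":0,"ty":0,"tz":0.5,"ax":0,"ay":0,"az":0},
    {"tx":0,"ty":0,"tz":0.4,"ax":0,"ay":0,"az":0},
    {"tx":0,"ty":0,"tz":0.2,"ax":0,"ay":0,"az":0},
    {"tx":0,"ty":0,"tz":0,"ax":0,"ay":0,"az":0}
  ]
}}

```text
time: 6.75
ee_pos: [0.5884, 0.0079, 0.0741]
tool_rot: [-180.0, 0.0, 8.1]
contact_force: [-0.5, 0.4, -2.1]
width: 0.0397
grasp_force: 35.0
```

Call:
{"api": "move_arm", "payload": {
  "steps": [
    {"tx":0,"ty":0,"tz":0.4,"ax":0,"ay":0,"az":0},
    {"tx":0,"ty":0,"tz":0.4,"ax":0,"ay":0,"az":0},
    {"tx":0,"ty":0,"tz":0.3,"ax":0,"ay":0,"az":0},
    {"tx":0,"ty":0,"tz":0,"ax":0,"ay":0,"az":0},
    {"tx":0,"ty":0,"tz":0,"ax":0,"ay":0,"az":0}
  ]
}}

```text
time: 7.25
ee_pos: [0.5886, 0.0079, 0.0632]
tool_rot: [-180.0, 0.0, 8.0]
contact_force: [-0.0, 0.2, -2.1]
width: 0.0395
grasp_force: 35.0
```

Call:
{"api": "move_arm", "payload": {
  "steps": [
    {"tx":0,"ty":0.6,"tz":0.1,"ax":0,"ay":0,"az":0},
    {"tx":0,"ty":0.8,"tz":0,"ax":0,"ay":0,"az":0},
    {"tx":0,"ty":0.8,"tz":0,"ax":0,"ay":0,"az":0},
    {"tx":0,"ty":0.8,"tz":0,"ax":0,"ay":0,"az":0},
    {"tx":0,"ty":0.8,"tz":0,"ax":0,"ay":0,"az":0},
    {"tx":0,"ty":0.8,"tz":0,"ax":0,"ay":0,"az":0},
    {"tx":0,"ty":0.8,"tz":0,"ax":0,"ay":0,"az":0},
    {"tx":0,"ty":0.8,"tz":0,"ax":0,"ay":0,"az":0}
  ]
}}

```text
time: 8.05
ee_pos: [0.5974, -0.0543, 0.0623]
tool_rot: [180.0, -0.0, 8.0]
contact_force: [0.0, -0.4, -0.9]
width: 0.0401
grasp_force: 35.0
```

Call:
{"api": "move_arm", "payload": {
  "steps": [
    {"tx":0,"ty":0.8,"tz":0,"ax":0,"ay":0,"az":0},
    {"tx":0,"ty":0.8,"tz":0,"ax":0,"ay":0,"az":0},
    {"tx":0,"ty":0.7,"tz":0,"ax":0,"ay":0,"az":0},
    {"tx":0,"ty":0.7,"tz":0,"ax":0,"ay":0,"az":0},
    {"tx":0,"ty":0.7,"tz":0,"ax":0,"ay":0,"az":0},
    {"tx":0,"ty":0.6,"tz":0,"ax":0,"ay":0,"az":0},
    {"tx":0,"ty":0.6,"tz":0,"ax":0,"ay":0,"az":0},
    {"tx":0,"ty":0.5,"tz":0,"ax":0,"ay":0,"az":0},
    {"tx":0,"ty":0,"tz":0,"ax":0,"ay":0,"az":0},
    {"tx":0,"ty":0,"tz":0,"ax":0,"ay":0,"az":0}
  ]
}}

```text
time: 9.05
ee_pos: [0.6048, -0.107, 0.0623]
tool_rot: [-180.0, 0.0, 8.0]
contact_force: [0.0, 0.1, -2.0]
width: 0.0398
grasp_force: 35.0
```

```bash
cat > plug.py <<'E'
from h import *
st(); yaw=np.radians(8.07); cs,sn=np.cos(yaw),np.sin(yaw)
for n in ("top","side","wrist"):
    c,I,D=snap(n); P=cloud(c,D); h=cv2.cvtColor(I,cv2.COLOR_RGB2HSV)
    xj=P[...,0]*cs+P[...,1]*sn-.6090; yj=-P[...,0]*sn+P[...,1]*cs+.0447
    m=(D>0)&(abs(xj+.025)<.05)&(yj<-.142)&(yj>-.225)&(P[...,2]<.06)&(P[...,2]>.003)&(I.min(2)>75)
    if m.sum(): print(n,m.sum(),"xj,yj,z",np.round([np.median(xj[m]),np.median(yj[m]),np.median(P[...,2][m])],4),"yr",yj[m].min(),yj[m].max(),I[m].mean(0))
    else: print(n,0)
E
python3 plug.py
```

```text
9.05 [ 0.6048 -0.107   0.0623] [-1.7999e+02  1.0000e-02  8.0400e+00] 0.03981281991221844
top 0
side 53 xj,yj,z [-0.0369 -0.1636  0.0214] yr -0.1953971728290271 -0.1423258934066356 [110.39622642 106.37735849 100.11320755]
wrist 3277 xj,yj,z [ 0.0013 -0.176   0.0222] yr -0.219767687922745 -0.14219014079913714 [97.05645407 93.20720171 86.7314617 ]
```

Call:
{"api": "move_arm", "payload": {
  "steps": [
    {"tx":0,"ty":0,"tz":-1,"ax":0,"ay":0,"az":0},
    {"tx":0,"ty":0,"tz":-2,"ax":0,"ay":0,"az":0},
    {"tx":0,"ty":0,"tz":-3,"ax":0,"ay":0,"az":0},
    {"tx":-1,"ty":0,"tz":-3.5,"ax":0,"ay":0,"az":0},
    {"tx":-3,"ty":0,"tz":-3.5,"ax":0,"ay":0,"az":0},
    {"tx":-4,"ty":0,"tz":-2,"ax":0,"ay":0,"az":0},
    {"tx":-4,"ty":0,"tz":-1,"ax":0,"ay":0,"az":0},
    {"tx":0,"ty":0,"tz":0,"ax":0,"ay":0,"az":0},
    {"tx":0,"ty":0,"tz":0,"ax":0,"ay":0,"az":0}
  ]
}}

```text
time: 10.1
ee_pos: [0.486, -0.1239, 0.2237]
tool_rot: [179.9, -0.1, 8.0]
contact_force: [1.3, -0.3, -2.3]
width: 0.0397
grasp_force: 35.0
```

```bash
python3 plug.py; python3 - <<'E'
from h import *
c,I,D=load("wrist"); cv2.imwrite("pics/w5.png",I[...,::-1])
E
```

```text
10.1 [ 0.486  -0.1239  0.2237] [ 1.7992e+02 -1.3000e-01  8.0000e+00] 0.039719565868739155
top 379 xj,yj,z [-0.0144 -0.1856  0.0065] yr -0.2249929978799818 -0.14205687752374282 [102.73350923 100.53825858  93.82849604]
side 451 xj,yj,z [-0.0259 -0.1844  0.0059] yr -0.21872645083290018 -0.14272065592940816 [131.66518847 126.21286031 115.63414634]
wrist 3449 xj,yj,z [-0.0236 -0.1841  0.0039] yr -0.2199622364775273 -0.14215568665999026 [105.62394897 101.34154827  93.71672949]
```

View pics/w5.png

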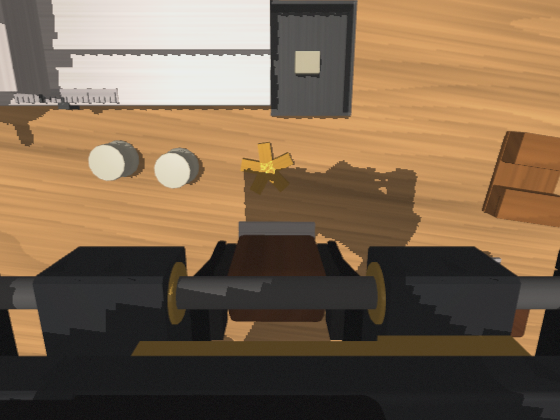

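The slot is clear and the plug lies at mid-tray (307,62). Next I'll return the scraper.

```bash
python3 - <<'E'
from h import *
go(here(),[((.5297,-.4028,.13),E(180,0,-1.9)),((.5297,-.4028,.065),E(180,0,-1.9),2),((.5297,-.4028,.0455),E(180,0,-1.9),3)])
E
```

```text
10.25 [ 0.4873 -0.124   0.2225] [ 1.7997e+02 -6.0000e-02  8.0700e+00] 0.03956701592272647
[{"tx": 0.04, "ty": 4.03, "tz": 1.32, "ax": 0, "ay": 0, "az": 1.4}, {"tx": 0.14, "ty": 4.03, "tz": 1.32, "ax": 0, "ay": 0, "az": 1.4}, {"tx": 0.23, "ty": 4.02, "tz": 1.32, "ax": 0, "ay": 0, "az": 1.4}, {"tx": 0.33, "ty": 4.01, "tz": 1.33, "ax": 0, "ay": 0, "az": 1.4}, {"tx": 0.43, "ty": 4, "tz": 1.32, "ax": 0, "ay": 0, "az": 1.5}, {"tx": 0.54, "ty": 3.99, "tz": 1.33, "ax": 0, "ay": 0, "az": 1.4}, {"tx": 0.64, "ty": 3.98, "tz": 1.32, "ax": 0, "ay": -0.1, "az": 1.5}, {"tx": 0, "ty": 0, "tz": 3.25, "ax": 0, "ay": 0, "az": 0}, {"tx": 0, "ty": 0, "tz": 3.25, "ax": 0, "ay": 0, "az": 0}, {"tx": 0, "ty": 0, "tz": 0.65, "ax": 0, "ay": 0, "az": 0}]
[{"tx": 0, "ty": 0, "tz": 0.65, "ax": 0, "ay": 0, "az": 0}, {"tx": 0, "ty": 0, "tz": 0.65, "ax": 0, "ay": 0, "az": 0}]
end [ 0.5297 -0.4028  0.0455] [180.    0.   -1.9]
```

Call:
{"api": "move_arm", "payload": {
  "steps": [
    {"tx":0.04,"ty":4.03,"tz":1.32,"ax":0,"ay":0,"az":1.4},
    {"tx":0.14,"ty":4.03,"tz":1.32,"ax":0,"ay":0,"az":1.4},
    {"tx":0.23,"ty":4.02,"tz":1.32,"ax":0,"ay":0,"az":1.4},
    {"tx":0.33,"ty":4.01,"tz":1.32,"ax":0,"ay":0,"az":1.4},
    {"tx":0.43,"ty":4,"tz":1.32,"ax":0,"ay":0,"az":1.5},
    {"tx":0.54,"ty":3.99,"tz":1.32,"ax":0,"ay":0,"az":1.4},
    {"tx":0.64,"ty":3.98,"tz":1.32,"ax":0,"ay":0,"az":1.5},
    {"tx":0,"ty":0,"tz":3.2,"ax":0,"ay":0,"az":0},
    {"tx":0,"ty":0,"tz":2.2,"ax":0,"ay":0,"az":0},
    {"tx":0,"ty":0,"tz":0,"ax":0,"ay":0,"az":0}
  ]
}}

```text
time: 11.25
ee_pos: [0.5266, -0.4006, 0.0707]
tool_rot: [-179.6, 0.4, -2.0]
contact_force: [-0.6, 0.2, -2.3]
width: 0.0399
grasp_force: 35.0
```

```bash
python3 - <<'E'
from h import *
go(here(),[((.5297,-.4028,.0455),E(180,0,-1.9),4)])
E
```

```text
11.25 [ 0.5266 -0.4006  0.0707] [-179.61    0.39   -1.95] 0.039861103613983484
[{"tx": 0.08, "ty": 0.06, "tz": 0.63, "ax": -0.1, "ay": 0.1, "az": 0}, {"tx": 0.08, "ty": 0.06, "tz": 0.63, "ax": -0.1, "ay": 0.1, "az": 0}, {"tx": 0.08, "ty": 0.05, "tz": 0.63, "ax": -0.1, "ay": 0.1, "az": 0}, {"tx": 0.09, "ty": 0.05, "tz": 0.63, "ax": -0.1, "ay": 0.1, "az": -0.1}]
end [ 0.5297 -0.4028  0.0455] [180.   -0.   -1.9]
```

Call:
{"api": "move_arm", "payload": {
  "steps": [
    {"tx":0,"ty":0,"tz":0.6,"ax":0,"ay":0,"az":0},
    {"tx":0,"ty":0,"tz":0.6,"ax":0,"ay":0,"az":0},
    {"tx":0,"ty":0,"tz":0.6,"ax":0,"ay":0,"az":0},
    {"tx":0,"ty":0,"tz":0,"ax":0,"ay":0,"az":0},
    {"tx":0,"ty":0,"tz":0,"ax":0,"ay":0,"az":0}
  ]
}}

```text
time: 11.75
ee_pos: [0.5285, -0.4026, 0.0584]
tool_rot: [180.0, -0.0, -1.9]
contact_force: [-0.1, -0.9, -1.6]
width: 0.0401
grasp_force: 35.0
```

Call:
{"api": "move_arm", "payload": {
  "steps": [
    {"tx":0.1,"ty":0,"tz":0.5,"ax":0,"ay":0,"az":0},
    {"tx":0,"ty":0,"tz":0.5,"ax":0,"ay":0,"az":0},
    {"tx":0,"ty":0,"tz":0.25,"ax":0,"ay":0,"az":0},
    {"tx":0,"ty":0,"tz":0,"ax":0,"ay":0,"az":0},
    {"tx":0,"ty":0,"tz":0,"ax":0,"ay":0,"az":0}
  ]
}}

```text
time: 12.25
ee_pos: [0.5292, -0.4026, 0.0453]
tool_rot: [-180.0, 0.0, -2.0]
contact_force: [-0.3, 0.5, -2.3]
width: 0.0397
grasp_force: 35.0
```

Call:
{"api": "move_arm", "payload": {
  "steps": [
    {"tx":0,"ty":0,"tz":0.15,"ax":0,"ay":0,"az":0},
    {"tx":0,"ty":0,"tz":0,"ax":0,"ay":0,"az":0}
  ]
}}

```text
time: 12.45
ee_pos: [0.5293, -0.4026, 0.0453]
tool_rot: [180.0, 0.0, -1.9]
contact_force: [-2.2, 0.7, 6.4]
width: 0.0402
grasp_force: 35.0
```

Call:
{"api": "move_arm", "payload": {
  "steps": [
    {"tx":0,"ty":0,"tz":0,"ax":0,"ay":0,"az":0},
    {"tx":0,"ty":0,"tz":0,"ax":0,"ay":0,"az":0},
    {"tx":0,"ty":0,"tz":0,"ax":0,"ay":0,"az":0},
    {"tx":0,"ty":0,"tz":0,"ax":0,"ay":0,"az":0}
  ],
  "hand": 0.4
}}

```text
time: 12.85
ee_pos: [0.5293, -0.4026, 0.0438]
tool_rot: [-180.0, 0.0, -2.0]
contact_force: [-0.2, 0.2, -0.1]
width: 0.0587
grasp_force: 0.0
```

Call:
{"api": "move_arm", "payload": {
  "steps": [
    {"tx":0,"ty":0,"tz":-2,"ax":0,"ay":0,"az":0},
    {"tx":0,"ty":0,"tz":-3,"ax":0,"ay":0,"az":0},
    {"tx":0,"ty":0,"tz":-4,"ax":0,"ay":0,"az":0},
    {"tx":0,"ty":0,"tz":-4,"ax":0,"ay":0,"az":0},
    {"tx":-1,"ty":0,"tz":-4,"ax":0,"ay":0,"az":0},
    {"tx":-2,"ty":0,"tz":-4,"ax":0,"ay":0,"az":0},
    {"tx":0,"ty":0,"tz":0,"ax":0,"ay":0,"az":0},
    {"tx":0,"ty":0,"tz":0,"ax":0,"ay":0,"az":0}
  ]
}}

```text
time: 13.65
ee_pos: [0.4994, -0.4019, 0.2552]
tool_rot: [179.9, -0.1, -2.0]
contact_force: [0.5, 0.3, -0.0]
width: 0.0609
grasp_force: 0.0
```

```bash
sed -i 's/w2.png/w6.png/' w.py; python3 w.py; python3 - <<'E'
from h import *
snap("side"); snap("top")
import runpy; runpy.run_path("m.py")
E
```

```text
13.65 [ 0.4994 -0.4019  0.2552] [ 1.799e+02 -1.100e-01 -1.980e+00] 0.06094081901508544
[ 0.57077193 -0.40479016  0.41617802] [-0.26125667  0.00689685 -0.96524473]
top 1053 ((0.528570830821991, -0.4034581780433655), (0.03965497016906738, 0.024215804412961006), 88.2184829711914) [ 0.51600328 -0.4233575   0.07099617] [ 0.54119546 -0.38369163  0.08114247]
rest 3464 ((0.5289526581764221, -0.39629462361335754), (0.06887830048799515, 0.09014806151390076), 89.475830078125) [ 0.48386219 -0.43114198  0.02621541] [ 0.57418651 -0.36202865  0.03378281]
[ 0.52595588 -0.39766119  0.05      ] [0.60801477 0.00146463 0.046     ] [ 0.40702757 -0.36513911  0.03      ] [ 0.52215759 -0.48802676  0.02      ] jar [ 0.75546135 -0.08657341  0.08      ] bottle [ 0.74758895 -0.17147034  0.1       ] pots [0.48678417 0.04540375 0.036     ] [ 0.48787173 -0.02075734  0.036     ] star [ 0.49893543 -0.11158427  0.01      ]
top resttop 0
top scrapertop 0
top bigtop 1282 [ 0.4078 -0.3539  0.6196] rect [ 0.4202 -0.3507] [0.0579 0.0994] 40.4 zr [0.5649 0.6386]
top bed 2536 [0.6101 0.003  0.0462] rect [0.5995 0.0099] [0.2
[... 347 characters left out ...]
44 [ 0.5273 -0.3893  0.0296] rect [ 0.5304 -0.4111] [0.0903 0.1124] 0.5 zr [0.026 0.033]
side scrapertop 111 [ 0.5285 -0.397   0.0784] rect [ 0.529  -0.3979] [0.0418 0.0231] 87.8 zr [0.0723 0.0815]
side bigtop 422 [ 0.412  -0.3485  0.0742] rect [ 0.4107 -0.3579] [0.0539 0.0355] 7.6 zr [0.0444 0.0929]
side bed 3276 [0.6131 0.0044 0.0456] rect [ 0.6677 -0.0062] [0.2324 0.3234] 8.2 zr [0.0429 0.0483]
side wheel 2428 [0.5717 0.194  0.1031] rect [0.5694 0.1773] [0.1518 0.1176] 4.3 zr [0.0739 0.1347]
side ledge 2380 [0.6381 0.2122 0.2236] rect [0.6431 0.2033] [0.1032 0.1503] 8.2 zr [0.2206 0.2249]
side tray 770 [ 0.6106 -0.1551  0.0123] rect [ 0.6096 -0.1389] [0.0995 0.0788] 8.1 zr [0.0018 0.0326]
```

```bash
cat > wheel.py <<'E'
from h import *
yaw=np.radians(8.07); O=np.array([np.cos(yaw)*.6092-np.sin(yaw)*-.0447, np.sin(yaw)*.6092+np.cos(yaw)*-.0447,0])
Rj=R.from_euler("z",yaw).as_matrix(); n=np.array([-.545,0,.839]); up=np.array([.839,0,.545])
def J(P): return (P-O)@Rj
if __name__=="__main__":
  print("O",O)
  for name in ("side","top"):
    c,I,D=load(name); p=J(cloud(c,D)[D>0]); col=I[D>0].astype(int)
    m=(p[:,1]>.06)&(p[:,1]<.24)&(p[:,0]>-.16)&(p[:,0]<.02)&(p[:,2]>.04)&(p[:,2]<.2); p=p[m]; a=p@n; b=p@up
    h,e=np.histogram(a,np.arange(0.03,.22,.002)); k=np.argsort(h)[-4:]; print(name,"peaks",[(round(e[i]+.001,4),int(h[i])) for i in k])
    k=e[h.argmax()]+.001
    f=abs(a-k)<.005; yb=np.c_[p[f,1],b[f]].astype(np.float32)
    (cx,cb),r=cv2.minEnclosingCircle(yb); print("face a",np.median(a[f]),"circle y",cx,"up",cb,"r",r, np.percentile(yb,[1,99],0).tolist())
    g=(a>k+.012)&(a<k+.06)&(p[:,2]>.06); q=np.c_[p[g,1],b[g],a[g]]
    q=q[np.hypot(q[:,0]-cx,q[:,1]-cb)<.07]; print("grip",len(q),np.median(q,0),np.percentile(q,[3,97],0).tolist()) if len(q) else None
E
python3 wheel.py
```

```text
O [0.60944239 0.04126388 0.        ]
side peaks [(np.float64(0.117), 149), (np.float64(0.111), 178), (np.float64(0.115), 819), (np.float64(0.113), 892)]
face a 0.11390182775140512 circle y 0.14965419471263885 up 0.03260562941431999 r 0.05080139636993408 [[0.10426814913749695, -0.012528984732925892], [0.19788677513599395, 0.07980796754360199]]
grip 108 [ 0.15010403 -0.00263979  0.15421751] [[0.14149971943591147, -0.010224053675106898, 0.1269194415577881], [0.15427757014094257, 0.0023610869338649815, 0.16039267898290407]]
top peaks [(np.float64(0.111), 144), (np.float64(0.117), 193), (np.float64(0.113), 273), (np.float64(0.115), 327)]
face a 0.11451923935120097 circle y 0.13531284034252167 up 0.029985610395669937 r 0.06357025355100632 [[0.10165254458785057, -0.010729304626584054], [0.19551410615444184, 0.08104868844151496]]
grip 58 [ 1.43099641e-01 -8.65581667e-05  1.53586760e-01] [[0.13738418861114574, -0.008358942505261285, 0.12810719975449367], [0.15132411382437816, 0.003681482563009083, 0.16104963358542954]]
```

```bash
python3 - <<'E'
from h import *
go(here(),[((.41,.07,.15),E(180,0,8.07),12)],dmax=4.6)
E
```

```text
13.8 [ 0.4989 -0.4007  0.2519] [-1.7984e+02  1.4000e-01 -1.9400e+00] 0.060883258063092624
[{"tx": -0.87, "ty": -3.89, "tz": 0.86, "ax": 0, "ay": 0, "az": -0.8}, {"tx": -0.82, "ty": -3.91, "tz": 0.86, "ax": 0, "ay": 0, "az": -0.8}, {"tx": -0.76, "ty": -3.92, "tz": 0.86, "ax": 0, "ay": 0, "az": -0.8}, {"tx": -0.71, "ty": -3.93, "tz": 0.86, "ax": 0, "ay": 0, "az": -0.8}, {"tx": -0.65, "ty": -3.93, "tz": 0.86, "ax": 0, "ay": 0, "az": -0.9}, {"tx": -0.59, "ty": -3.94, "tz": 0.86, "ax": 0, "ay": 0, "az": -0.8}, {"tx": -0.53, "ty": -3.95, "tz": 0.86, "ax": 0, "ay": 0, "az": -0.9}, {"tx": -0.47, "ty": -3.96, "tz": 0.87, "ax": 0, "ay": 0, "az": -0.8}, {"tx": -0.42, "ty": -3.97, "tz": 0.86, "ax": 0, "ay": 0, "az": -0.9}, {"tx": -0.36, "ty": -3.97, "tz": 0.87, "ax": -0.1, "ay": 0, "az": -0.8}]
[{"tx": -0.3, "ty": -3.98, "tz": 0.86, "ax": 0, "ay": 0.1, "az": -0.9}, {"tx": -0.24, "ty": -3.99, "tz": 0.85, "ax": -0.1, "ay": 0, "az": -0.8}]
end [0.41 0.07 0.15] [180.    0.    8.1]
```

Call:
{"api": "move_arm", "payload": {
  "steps": [
    {"tx":-0.87,"ty":-3.9,"tz":0.86,"ax":0,"ay":0,"az":-0.8},
    {"tx":-0.82,"ty":-3.9,"tz":0.86,"ax":0,"ay":0,"az":-0.8},
    {"tx":-0.76,"ty":-3.92,"tz":0.86,"ax":0,"ay":0,"az":-0.8},
    {"tx":-0.71,"ty":-3.93,"tz":0.86,"ax":0,"ay":0,"az":-0.8},
    {"tx":-0.65,"ty":-3.93,"tz":0.86,"ax":0,"ay":0,"az":-0.9},
    {"tx":-0.59,"ty":-3.94,"tz":0.86,"ax":0,"ay":0,"az":-0.8},
    {"tx":-0.53,"ty":-3.95,"tz":0.86,"ax":0,"ay":0,"az":-0.9},
    {"tx":-0.47,"ty":-3.96,"tz":0.86,"ax":0,"ay":0,"az":-0.8},
    {"tx":-0.42,"ty":-3.97,"tz":0.86,"ax":0,"ay":0,"az":-0.9},
    {"tx":-0.36,"ty":-3.97,"tz":0.86,"ax":0,"ay":0,"az":-0.8}
  ]
}}

```text
time: 14.8
ee_pos: [0.4244, -0.0078, 0.1664]
tool_rot: [-179.9, 0.1, 6.4]
contact_force: [1.8, -0.3, 0.0]
width: 0.0607
grasp_force: 0.0
```

Call:
{"api": "move_arm", "payload": {
  "steps": [
    {"tx":-0.3,"ty":-3.98,"tz":0.86,"ax":0,"ay":0,"az":-0.9},
    {"tx":-0.24,"ty":-3.99,"tz":0.86,"ax":0,"ay":0,"az":-0.8},
    {"tx":0,"ty":0,"tz":0,"ax":0,"ay":0,"az":0},
    {"tx":0,"ty":0,"tz":0,"ax":0,"ay":0,"az":0}
  ],
  "hand": 0
}}

```text
time: 15.2
ee_pos: [0.41, 0.0698, 0.1497]
tool_rot: [-180.0, 0.1, 8.2]
contact_force: [0.1, -0.4, 0.2]
width: 0.0449
grasp_force: 0.0
```

```bash
python3 - <<'E'
from h import *
st();c,I,D=snap("wrist"); st(); print(c[0][0,0])
cv2.imwrite("pics/w7.png",cv2.resize(I[60:260,140:420,::-1],(784,560),interpolation=cv2.INTER_CUBIC))
E
```

```text
15.2 [0.41   0.0698 0.1497] [-1.7998e+02  1.5000e-01  8.2300e+00] 0.044865803159959985
15.25 [0.4109 0.0689 0.1501] [1.80e+02 6.00e-02 8.11e+00] 0.04405943494080927
351.4974690462484
```

View pics/w7.png

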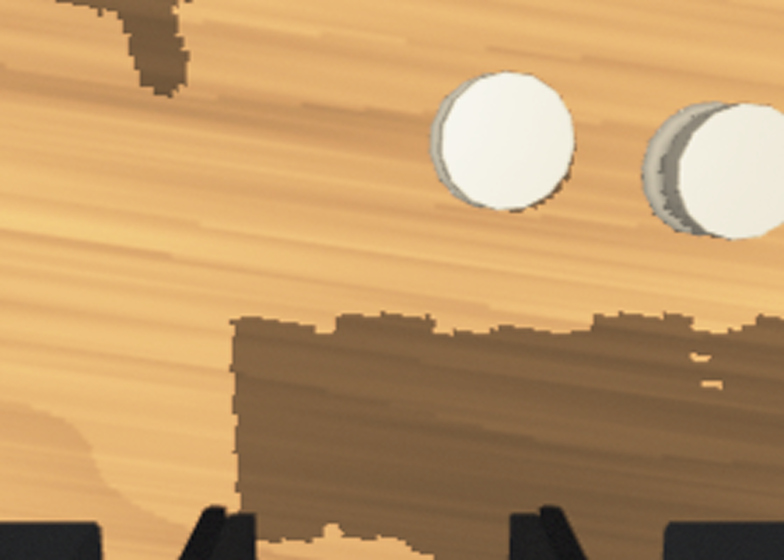

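The crop shows only pots (505,140) and the bare table. The scale lies higher in the frame, so I'll locate it by projection first.

```bash
python3 - <<'E'
from h import *
from wheel import O,Rj
c,I,D=load("wrist")
for y in (.03,.065,.1): print(y,proj(c,O+Rj@np.array([-.065,y,.046])))
u,v=proj(c,O+Rj@np.array([-.065,.052,.046])).astype(int)
v0=max(v-35,0); cv2.imwrite("pics/w8.png",cv2.resize(I[v0:v0+56,u-40:u+40,::-1],(800,560),interpolation=cv2.INTER_CUBIC)); print(u-40,v0)
E
```

```text
0.03 [314.17793343  25.14472758]
0.065 [262.89279111  24.99570046]
0.1 [211.59317667  24.84663128]
241 0
```

View pics/w8.png

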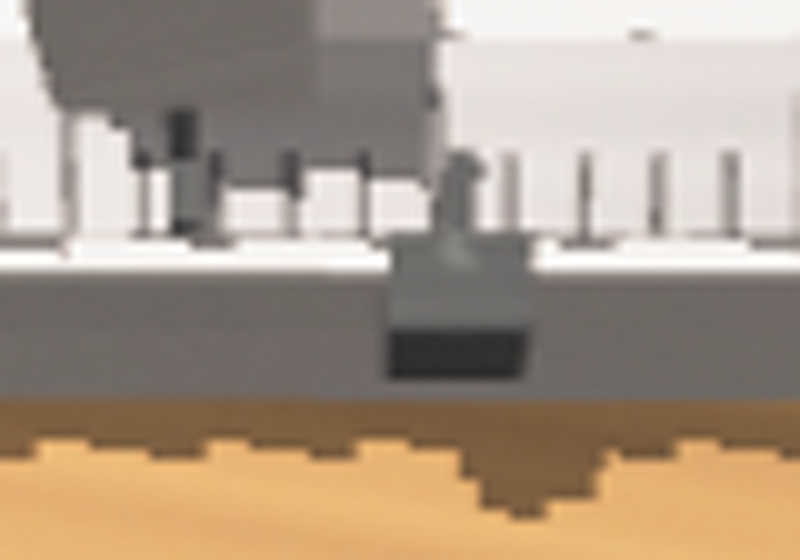

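The crop shows the pointer at crop x≈186 and the rider finger at x≈458. The 5 mm ticks are 73 px apart, so the fence must travel about 18.5 mm, or 1.54 turns (555°).

```bash
python3 - <<'E'
from wheel import *
c,I,D=load("wrist"); p=J(cloud(c,D)[D>0]); a=p@n;b=p@up
m=(p[:,1]>.1)&(p[:,1]<.2)&(p[:,0]<-.03)&(p[:,0]>-.13)&(p[:,2]<.16)
g=m&(a>.13)&(a<.165)&(b<.03); q=np.c_[p[g,1],b[g],a[g]]; print(len(q),np.percentile(q,[2,50,98],0).round(4).tolist())
e=m&(a>.155)&(a<.163); 
if e.sum()>5: print("end",e.sum(),np.c_[p[e,1],b[e]].min(0),np.c_[p[e,1],b[e]].max(0),cv2.minEnclosingCircle(np.c_[p[e,1],b[e]].astype(np.float32)))
Rt=Rj@np.c_[up,[0,-1,0],-n]; 
gy,gu=.146,-.0035
f=lambda at: O+Rj@(n*at+up*gu+np.array([0,gy,0]))
print(f(.20),f(.127),R.from_matrix(Rt).as_euler("xyz",degrees=True))
go(here(),[(f(.21),R.from_matrix(Rt)),(f(.127),R.from_matrix(Rt),4)])
E
```

```text
1819 [[0.1367, -0.0124, 0.1309], [0.1409, -0.0037, 0.1536], [0.1495, 0.0009, 0.1595]]
end 829 [ 0.13612944 -0.01473083] [0.15091786 0.00092503] ((0.14386442303657532, -0.0066581121645867825), 0.00817747414112091)
[0.47811847 0.17010412 0.1658925 ] [0.51750949 0.17568925 0.1046455 ] [180.         -33.00706175   8.07      ]
15.25 [0.4109 0.0689 0.1501] [1.80e+02 6.00e-02 8.11e+00] 0.04405943494080927
[{"tx": 1.51, "ty": -1.81, "tz": -0.49, "ax": 0, "ay": 6.6, "az": 0}, {"tx": 1.55, "ty": -1.81, "tz": -0.31, "ax": 0, "ay": 6.6, "az": 0}, {"tx": 1.58, "ty": -1.82, "tz": -0.13, "ax": 0, "ay": 6.6, "az": 0}, {"tx": 1.58, "ty": -1.81, "tz": 0.06, "ax": 0, "ay": 6.6, "az": 0}, {"tx": 1.57, "ty": -1.82, "tz": 0.23, "ax": 0, "ay": 6.7, "az": 0}, {"tx": 0, "ty": 0, "tz": 2.08, "ax": 0, "ay": 0, "az": 0}, {"tx": 0, "ty": 0, "tz": 2.08, "ax": 0, "ay": 0, "az": 0}, {"tx": 0, "ty": 0, "tz": 2.07, "ax": 0, "ay": 0, "az": 0}, {"tx": -0.01, "ty": 0.01, "tz": 2.08, "ax": 0, "ay": 0, "az": 0}]
end [0.5175 0.1757 0.1046] [180.  -33.    8.1]
```

```bash
cat >> wheel.py <<'E'
Rt=R.from_matrix(Rj@np.c_[up,[0,-1,0],-n])
def f(at,gy,gu): return O+Rj@(n*at+up*gu+np.array([0,gy,0]))
E
python3 - <<'E'
from wheel import *
go(here(),[(f(.20,.144,-.0055),Rt)])
E
```

```text
15.25 [0.4109 0.0689 0.1501] [1.80e+02 6.00e-02 8.11e+00] 0.04405943494080927
[{"tx": 1.58, "ty": -1.77, "tz": -0.3, "ax": 0, "ay": 6.6, "az": 0}, {"tx": 1.61, "ty": -1.77, "tz": -0.11, "ax": 0, "ay": 6.6, "az": 0}, {"tx": 1.61, "ty": -1.78, "tz": 0.07, "ax": 0, "ay": 6.6, "az": 0}, {"tx": 1.59, "ty": -1.77, "tz": 0.26, "ax": 0, "ay": 6.6, "az": 0}, {"tx": 1.55, "ty": -1.78, "tz": 0.44, "ax": 0, "ay": 6.7, "az": 0}]
end [0.4768 0.1679 0.1648] [180.  -33.    8.1]
```

Call:
{"api": "move_arm", "payload": {
  "steps": [
    {"tx":1.58,"ty":-1.77,"tz":-0.3,"ax":0,"ay":6.6,"az":0},
    {"tx":1.61,"ty":-1.77,"tz":-0.11,"ax":0,"ay":6.6,"az":0},
    {"tx":1.61,"ty":-1.78,"tz":0.07,"ax":0,"ay":6.6,"az":0},
    {"tx":1.59,"ty":-1.77,"tz":0.26,"ax":0,"ay":6.6,"az":0},
    {"tx":1.55,"ty":-1.78,"tz":0.44,"ax":0,"ay":6.7,"az":0},
    {"tx":0,"ty":0,"tz":0,"ax":0,"ay":0,"az":0},
    {"tx":0,"ty":0,"tz":0,"ax":0,"ay":0,"az":0}
  ]
}}

```text
time: 15.95
ee_pos: [0.48, 0.1707, 0.1721]
tool_rot: [179.5, -32.6, 8.0]
contact_force: [0.7, 0.0, -0.3]
width: 0.0438
grasp_force: 0.0
```

```bash
python3 - <<'E'
from wheel import *
h=here(); c,I,D=snap("wrist"); p=J(cloud(c,D)[D>0]); a=p@n;b=p@up
m=(p[:,1]>.08)&(p[:,1]<.22)&(p[:,0]<.03)&(p[:,0]>-.13)&(p[:,2]<.2)
hh,e=np.histogram(a[m],np.arange(.09,.18,.002)); print([(round(x+.001,3),int(k)) for x,k in zip(e,hh) if k>150])
w=m&(abs(a-.114)<.003); print("face",w.sum(),np.percentile(np.c_[p[w,1],b[w]],[0,1,99,100],0).round(4).tolist())
print([round(x,3) for x in monitor.get_state()["q"]])
go(h,[(f(.127,.144,-.0055),Rt,4)])
E
```

```text
15.95 [0.48   0.1707 0.1721] [179.45 -32.63   8.03] 0.04379670319307001
[(np.float64(0.113), 7612), (np.float64(0.115), 6502), (np.float64(0.159), 258)]
face 14289 [[0.0988, -0.0183], [0.102, -0.0128], [0.1947, 0.0778], [0.198, 0.0804]]
[np.float64(6.948), np.float64(21.646), np.float64(125.646), np.float64(27.732), np.float64(0.037), np.float64(61.376)]
[{"tx": -0.16, "ty": 0.04, "tz": 1.93, "ax": 0.1, "ay": 0.1, "az": 0}, {"tx": -0.17, "ty": 0.04, "tz": 1.93, "ax": 0.2, "ay": 0.1, "az": 0}, {"tx": -0.17, "ty": 0.05, "tz": 1.93, "ax": 0.1, "ay": 0.1, "az": 0}, {"tx": -0.17, "ty": 0.06, "tz": 1.93, "ax": 0.2, "ay": 0.1, "az": 0}]
end [0.5161 0.1734 0.1036] [-179.9  -33.     8. ]
```

```bash
python3 - <<'E'
from h import *
print([(a,getattr(robot,a)) for a in dir(robot) if not a.startswith("_")])
s=st(); print(s["q"])
E
```

```text
[('PlanningError', <class 'plant.PlanningError'>), ('grip_depth', 0.0187)]
16.0 [0.4804 0.1704 0.1724] [179.45 -32.67   8.01] 0.04365713488893361
[6.94763855e+00 2.16461081e+01 1.25645751e+02 2.77323189e+01
 3.66233548e-02 6.13757769e+01]
```

```bash
cat >> wheel.py <<'E'
def Tt(t):
    t=np.radians(t); z=np.array([np.sin(t),0,-np.cos(t)]); x=np.array([np.cos(t),0,np.sin(t)]); return R.from_matrix(Rj@np.c_[x,[0,-1,0],z])
def pose(t,aG,gy,gu):
    r=Tt(t); return f(aG,gy,gu)+.0187*r.apply([0,0,1]),r
E
python3 - <<'E'
from wheel import *
go(here(),[pose(20,.215,.144,-.0055)])
E
```

```text
16.0 [0.4804 0.1704 0.1724] [179.45 -32.67   8.01] 0.04365713488893361
[{"tx": -0.58, "ty": 0.1, "tz": 0.37, "ax": 0.3, "ay": -6.3, "az": -0.1}, {"tx": -0.54, "ty": 0.1, "tz": 0.44, "ax": 0.3, "ay": -6.4, "az": 0}]
end [0.4749 0.1676 0.1598] [-180.   -20.     8.1]
```

Call:
{"api": "move_arm", "payload": {
  "steps": [
    {"tx":-0.6,"ty":0.1,"tz":0.3,"ax":0.3,"ay":-6.3,"az":-0.1},
    {"tx":-0.5,"ty":0.1,"tz":0.4,"ax":0.3,"ay":-6.4,"az":0},
    {"tx":0,"ty":0,"tz":0,"ax":0,"ay":0,"az":0},
    {"tx":0,"ty":0,"tz":0,"ax":0,"ay":0,"az":0}
  ]
}}

```text
time: 16.4
ee_pos: [0.4767, 0.1751, 0.1635]
tool_rot: [-179.0, -23.5, 8.2]
contact_force: [0.0, -0.5, 0.5]
width: 0.0436
grasp_force: 0.0
```

```bash
python3 - <<'E'
from wheel import *
h=here(); print(np.round(monitor.get_state()["q"],2))
print(pose(20,.215,.144,-.0055)[0])
E
```

```text
16.4 [0.4767 0.1751 0.1635] [-178.98  -23.48    8.16] 0.04359263265064353
[  6.5   21.61 119.75   6.4   15.28  82.31]
[0.47497624 0.16763859 0.15981525]
```

```bash
python3 - <<'E'
from wheel import *
go(here(),[pose(24,.19,.144,-.0055),pose(24,.143,.144,-.0055)+(4,)])
E
```

```text
16.4 [0.4767 0.1751 0.1635] [-178.98  -23.48    8.16] 0.04359263265064353
[{"tx": 0.14, "ty": 0.76, "tz": 2.69, "ax": -1.1, "ay": 0.5, "az": 0.1}, {"tx": 0.18, "ty": 0, "tz": 1.16, "ax": 0, "ay": 0, "az": 0}, {"tx": 0.19, "ty": 0, "tz": 1.16, "ax": 0, "ay": 0, "az": 0}, {"tx": 0.18, "ty": 0, "tz": 1.16, "ax": 0, "ay": 0, "az": 0}, {"tx": 0.19, "ty": 0, "tz": 1.16, "ax": 0, "ay": 0, "az": 0}]
end [0.5151 0.1733 0.0999] [180. -24.   8.]
```

Do the first step (finger tips just above the grip end), then check.

Call:
{"api": "move_arm", "payload": {
  "steps": [
    {"tx":0.14,"ty":0.4,"tz":0.6,"ax":-1,"ay":0.5,"az":0.1},
    {"tx":0,"ty":0.3,"tz":0.6,"ax":0,"ay":0,"az":0},
    {"tx":0,"ty":0,"tz":0,"ax":0,"ay":0,"az":0},
    {"tx":0,"ty":0,"tz":0,"ax":0,"ay":0,"az":0}
  ]
}}

```text
time: 16.8
ee_pos: [0.4816, 0.1698, 0.152]
tool_rot: [-179.9, -23.7, 8.1]
contact_force: [-0.4, -1.1, 0.5]
width: 0.0436
grasp_force: 0.0
```

```bash
python3 - <<'E'
from wheel import *
h=here(); print(np.round(monitor.get_state()["q"],2))
g=J(h[0]-.0187*h[1].apply([0,0,1])); print("grasp y,up,a",g[1],g@up,g@n)
go(h,[pose(24,.143,.144,-.0055)+(5,)])
E
```

```text
16.8 [0.4816 0.1698 0.152 ] [-179.89  -23.7     8.1 ] 0.043640018818414394
[  6.38  23.32 120.06   3.55  12.96  84.96]
grasp y,up,a 0.14521376505763825 -0.0051406222015983605 0.2051343207775566
[{"tx": 0.2, "ty": 0.03, "tz": 1.22, "ax": 0, "ay": 0.1, "az": 0}, {"tx": 0.19, "ty": 0.03, "tz": 1.23, "ax": 0, "ay": 0.1, "az": 0}, {"tx": 0.19, "ty": 0.03, "tz": 1.22, "ax": 0, "ay": 0, "az": 0}, {"tx": 0.19, "ty": 0.02, "tz": 1.23, "ax": -0.1, "ay": 0.1, "az": 0}, {"tx": 0.19, "ty": 0.03, "tz": 1.22, "ax": 0, "ay": 0, "az": 0}]
end [0.515  0.1733 0.0999] [-180.   -24.     8.1]
```

Well aligned. I'll descend and grip.

Call:
{"api": "move_arm", "payload": {
  "steps": [
    {"tx":0.2,"ty":0.03,"tz":1.2,"ax":0,"ay":0,"az":0},
    {"tx":0.2,"ty":0.03,"tz":1.2,"ax":0,"ay":0,"az":0},
    {"tx":0.2,"ty":0.03,"tz":1.2,"ax":0,"ay":0,"az":0},
    {"tx":0.2,"ty":0.02,"tz":1.2,"ax":0,"ay":0,"az":0},
    {"tx":0.2,"ty":0.03,"tz":1.2,"ax":0,"ay":0,"az":0},
    {"tx":0,"ty":0,"tz":0,"ax":0,"ay":0,"az":0},
    {"tx":0,"ty":0,"tz":0,"ax":0,"ay":0,"az":0}
  ]
}}

```text
time: 17.5
ee_pos: [0.5151, 0.1735, 0.1008]
tool_rot: [-179.9, -23.7, 8.1]
contact_force: [0.5, -0.8, -0.2]
width: 0.0437
grasp_force: 0.0
```

Call:
{"api": "move_arm", "payload": {
  "steps": [
    {"tx":0,"ty":0,"tz":0,"ax":0,"ay":0,"az":0},
    {"tx":0,"ty":0,"tz":0,"ax":0,"ay":0,"az":0},
    {"tx":0,"ty":0,"tz":0,"ax":0,"ay":0,"az":0},
    {"tx":0,"ty":0,"tz":0,"ax":0,"ay":0,"az":0},
    {"tx":0,"ty":0,"tz":0,"ax":0,"ay":0,"az":0}
  ],
  "hand": -1,
  "grip_force": 20
}}

```text
time: 18.0
ee_pos: [0.5152, 0.1736, 0.1018]
tool_rot: [-179.9, -23.8, 8.1]
contact_force: [-0.9, 0.1, 1.4]
width: 0.0155
grasp_force: 20.0
```

```bash
cat >> wheel.py <<'E'
HY,HU,HA=.150,.033,.143
def now():
    h=here(); g=J(h[0]-.0187*h[1].apply([0,0,1])); y,u=g[1]-HY,g@up-HU
    q=np.degrees(np.arctan2(-y,u)); print("grasp y,up,a",g[1].round(4),(g@up).round(4),(g@n).round(4),"r",np.hypot(y,u).round(4),"q",q.round(1)); s=monitor.get_state(); print(np.round(s["q"],1),np.round(s["contact_force"],1),s["grasp_force"]); return h,q
E
python3 -c "
from wheel import *
now()"
```

```text
18.0 [0.5152 0.1736 0.1018] [-179.91  -23.76    8.14] 0.01548026778616369
grasp y,up,a 0.1442 -0.0042 0.1446 r 0.0376 q 171.2
[  6.4  31.4 117.9   6.5   7.1  82. ] [-0.9  0.1  1.4] 20.00040215851186
```

```bash
cat >> wheel.py <<'E'
def circ(q0,step,nrow,hold=0):
    # closes on the ideal circle from the commanded angle q0
    c9,s9=np.cos(np.radians(9.2)),np.sin(np.radians(9.2)); out=[]
    for k in range(nrow):
        a,b=np.radians([q0+k*step,q0+(k+1)*step]); du=3.8*(np.cos(b)-np.cos(a)); dy=-3.8*(np.sin(b)-np.sin(a))
        out.append(dict(zip(("tx","ty","tz","ax","ay","az"),[round(float(v),2)+0. for v in (c9*du,-dy,-s9*du,0,0,0)])))
    print(json.dumps(out).replace(".0,",",").replace(".0}","}"))
E
python3 -c "
from wheel import *
circ(171,15,9);circ(306,15,10);circ(456,15,10);circ(606,15,10)"
```

```text
[{"tx": -0.03, "ty": -0.99, "tz": 0, "ax": 0, "ay": 0, "az": 0}, {"tx": 0.23, "ty": -0.96, "tz": -0.04, "ax": 0, "ay": 0, "az": 0}, {"tx": 0.47, "ty": -0.87, "tz": -0.08, "ax": 0, "ay": 0, "az": 0}, {"tx": 0.67, "ty": -0.72, "tz": -0.11, "ax": 0, "ay": 0, "az": 0}, {"tx": 0.83, "ty": -0.52, "tz": -0.14, "ax": 0, "ay": 0, "az": 0}, {"tx": 0.94, "ty": -0.28, "tz": -0.15, "ax": 0, "ay": 0, "az": 0}, {"tx": 0.98, "ty": -0.03, "tz": -0.16, "ax": 0, "ay": 0, "az": 0}, {"tx": 0.95, "ty": 0.23, "tz": -0.15, "ax": 0, "ay": 0, "az": 0}, {"tx": 0.86, "ty": 0.47, "tz": -0.14, "ax": 0, "ay": 0, "az": 0}]
[{"tx": 0.71, "ty": 0.68, "tz": -0.12, "ax": 0, "ay": 0, "az": 0}, {"tx": 0.51, "ty": 0.85, "tz": -0.08, "ax": 0, "ay": 0, "az": 0}, {"tx": 0.28, "ty": 0.95, "tz": -0.05, "ax": 0, "ay": 0, "az": 0}, {"tx": 0.03, "ty": 0.99, "tz": 0, "ax": 0, "ay": 0, "az": 0}, {"tx": -0.23, "ty": 0.96, "tz": 0.04, "ax": 0, "ay": 0, "az": 0}, {"tx": -0.47, "ty": 0.87, "tz": 0.08, "ax": 0, "ay": 0, "az": 0}, {"tx": -0.67, "ty": 0.72, "tz": 0.11, "ax": 0, "ay": 0, "az": 0}, {"tx": -0.83, "ty": 0.52, "tz": 0.14, "ax"
[... 782 characters left out ...]
 "tz": -0.14, "ax": 0, "ay": 0, "az": 0}]
[{"tx": 0.94, "ty": -0.28, "tz": -0.15, "ax": 0, "ay": 0, "az": 0}, {"tx": 0.98, "ty": -0.03, "tz": -0.16, "ax": 0, "ay": 0, "az": 0}, {"tx": 0.95, "ty": 0.23, "tz": -0.15, "ax": 0, "ay": 0, "az": 0}, {"tx": 0.86, "ty": 0.47, "tz": -0.14, "ax": 0, "ay": 0, "az": 0}, {"tx": 0.71, "ty": 0.68, "tz": -0.12, "ax": 0, "ay": 0, "az": 0}, {"tx": 0.51, "ty": 0.85, "tz": -0.08, "ax": 0, "ay": 0, "az": 0}, {"tx": 0.28, "ty": 0.95, "tz": -0.05, "ax": 0, "ay": 0, "az": 0}, {"tx": 0.03, "ty": 0.99, "tz": 0, "ax": 0, "ay": 0, "az": 0}, {"tx": -0.23, "ty": 0.96, "tz": 0.04, "ax": 0, "ay": 0, "az": 0}, {"tx": -0.47, "ty": 0.87, "tz": 0.08, "ax": 0, "ay": 0, "az": 0}]
```

Call:
{"api": "move_arm", "payload": {
  "steps": [
    {"tx":-0.03,"ty":-0.99,"tz":0,"ax":0,"ay":0,"az":0},
    {"tx":0.23,"ty":-0.96,"tz":-0.04,"ax":0,"ay":0,"az":0},
    {"tx":0.47,"ty":-0.87,"tz":-0.08,"ax":0,"ay":0,"az":0},
    {"tx":0.67,"ty":-0.72,"tz":-0.11,"ax":0,"ay":0,"az":0},
    {"tx":0,"ty":0,"tz":0,"ax":0,"ay":0,"az":0},
    {"tx":0,"ty":0,"tz":0,"ax":0,"ay":0,"az":0}
  ]
}}

```text
time: 18.6
ee_pos: [0.5227, 0.2106, 0.11]
tool_rot: [-179.9, -23.9, 8.2]
contact_force: [0.4, 1.1, 3.2]
width: 0.0152
grasp_force: 20.0
```

```bash
python3 -c "
from wheel import *
now()"
```

```text
18.6 [0.5227 0.2106 0.11  ] [-179.89  -23.95    8.15] 0.01522859633316095
grasp y,up,a 0.1798 0.0107 0.1446 r 0.0372 q -126.8
[ 11.2  31.2 114.7  -6.3  10.3  99. ] [0.4 1.1 3.2] 20.00040823037125
```

Call:
{"api": "move_arm", "payload": {
  "steps": [
    {"tx":0.83,"ty":-0.52,"tz":-0.14,"ax":0,"ay":0,"az":0},
    {"tx":0.94,"ty":-0.28,"tz":-0.15,"ax":0,"ay":0,"az":0},
    {"tx":0.98,"ty":-0.03,"tz":-0.16,"ax":0,"ay":0,"az":0},
    {"tx":0.95,"ty":0.23,"tz":-0.15,"ax":0,"ay":0,"az":0},
    {"tx":0.86,"ty":0.47,"tz":-0.14,"ax":0,"ay":0,"az":0},
    {"tx":0.71,"ty":0.68,"tz":-0.12,"ax":0,"ay":0,"az":0},
    {"tx":0.51,"ty":0.85,"tz":-0.08,"ax":0,"ay":0,"az":0},
    {"tx":0,"ty":0,"tz":0,"ax":0,"ay":0,"az":0},
    {"tx":0,"ty":0,"tz":0,"ax":0,"ay":0,"az":0}
  ]
}}

```text
time: 19.5
ee_pos: [0.5725, 0.2024, 0.1413]
tool_rot: [-180.0, -23.8, 8.1]
contact_force: [-2.8, -3.8, 2.0]
width: 0.0152
grasp_force: 20.0
```

```bash
python3 -c "
from wheel import *
now()"
```

```text
19.5 [0.5725 0.2024 0.1413] [-179.96  -23.78    8.11] 0.015246812619466744
grasp y,up,a 0.1647 0.0683 0.1446 r 0.0383 q -22.6
[  9.1  29.6 107.4  -1.1  19.2  92. ] [-2.8 -3.8  2. ] 20.000456960551674
```

Tracking well (337° against 336°, low force). I'll continue over the top.

Call:
{"api": "move_arm", "payload": {
  "steps": [
    {"tx":0.28,"ty":0.95,"tz":-0.05,"ax":0,"ay":0,"az":0},
    {"tx":0.03,"ty":0.99,"tz":0,"ax":0,"ay":0,"az":0},
    {"tx":-0.23,"ty":0.96,"tz":0.04,"ax":0,"ay":0,"az":0},
    {"tx":-0.47,"ty":0.87,"tz":0.08,"ax":0,"ay":0,"az":0},
    {"tx":-0.67,"ty":0.72,"tz":0.11,"ax":0,"ay":0,"az":0},
    {"tx":-0.83,"ty":0.52,"tz":0.14,"ax":0,"ay":0,"az":0},
    {"tx":-0.94,"ty":0.28,"tz":0.15,"ax":0,"ay":0,"az":0},
    {"tx":-0.98,"ty":0.03,"tz":0.16,"ax":0,"ay":0,"az":0}
  ]
}}

```text
time: 20.3
ee_pos: [0.5516, 0.1455, 0.1225]
tool_rot: [179.9, -24.4, 8.1]
contact_force: [-2.2, -2.9, 9.9]
width: 0.0151
grasp_force: 20.0
```

Call:
{"api": "move_arm", "payload": {
  "steps": [
    {"tx":-0.95,"ty":-0.23,"tz":0.15,"ax":0,"ay":0,"az":0},
    {"tx":-0.86,"ty":-0.47,"tz":0.14,"ax":0,"ay":0,"az":0},
    {"tx":-0.71,"ty":-0.68,"tz":0.12,"ax":0,"ay":0,"az":0},
    {"tx":-0.51,"ty":-0.85,"tz":0.08,"ax":0,"ay":0,"az":0},
    {"tx":0,"ty":0,"tz":0,"ax":0,"ay":0,"az":0},
    {"tx":0,"ty":0,"tz":0,"ax":0,"ay":0,"az":0}
  ]
}}

```text
time: 20.9
ee_pos: [0.5185, 0.1648, 0.1031]
tool_rot: [-179.9, -23.7, 8.2]
contact_force: [-3.9, 0.8, 4.3]
width: 0.0153
grasp_force: 20.0
```

```bash
python3 -c "
from wheel import *
now()"
```

```text
20.9 [0.5185 0.1648 0.1031] [-179.9   -23.7     8.18] 0.015255828054564434
grasp y,up,a 0.1351 -0.0017 0.1446 r 0.0378 q 156.7
[  5.1  31.2 117.8  10.3   7.5  76.9] [-3.9  0.8  4.3] 20.000484925658384
```

Call:
{"api": "move_arm", "payload": {
  "steps": [
    {"tx":-0.28,"ty":-0.95,"tz":0.05,"ax":0,"ay":0,"az":0},
    {"tx":-0.03,"ty":-0.99,"tz":0,"ax":0,"ay":0,"az":0},
    {"tx":0.23,"ty":-0.96,"tz":-0.04,"ax":0,"ay":0,"az":0},
    {"tx":0.47,"ty":-0.87,"tz":-0.08,"ax":0,"ay":0,"az":0},
    {"tx":0.67,"ty":-0.72,"tz":-0.11,"ax":0,"ay":0,"az":0},
    {"tx":0.83,"ty":-0.52,"tz":-0.14,"ax":0,"ay":0,"az":0},
    {"tx":0.94,"ty":-0.28,"tz":-0.15,"ax":0,"ay":0,"az":0},
    {"tx":0.98,"ty":-0.03,"tz":-0.16,"ax":0,"ay":0,"az":0},
    {"tx":0.95,"ty":0.23,"tz":-0.15,"ax":0,"ay":0,"az":0}
  ]
}}

```text
time: 21.8
ee_pos: [0.5508, 0.2202, 0.129]
tool_rot: [-179.9, -23.5, 8.2]
contact_force: [-3.7, -3.8, 0.6]
width: 0.0156
grasp_force: 20.0
```

Call:
{"api": "move_arm", "payload": {
  "steps": [
    {"tx":0.86,"ty":0.47,"tz":-0.14,"ax":0,"ay":0,"az":0},
    {"tx":0.71,"ty":0.68,"tz":-0.12,"ax":0,"ay":0,"az":0},
    {"tx":0.51,"ty":0.85,"tz":-0.08,"ax":0,"ay":0,"az":0},
    {"tx":0.28,"ty":0.95,"tz":-0.05,"ax":0,"ay":0,"az":0},
    {"tx":0.03,"ty":0.99,"tz":0,"ax":0,"ay":0,"az":0},
    {"tx":0,"ty":0,"tz":0,"ax":0,"ay":0,"az":0},
    {"tx":0,"ty":0,"tz":0,"ax":0,"ay":0,"az":0},
    {"tx":0,"ty":0,"tz":0,"ax":0,"ay":0,"az":0}
  ]
}}

```text
time: 22.6
ee_pos: [0.5778, 0.1838, 0.1429]
tool_rot: [-179.9, -23.8, 8.1]
contact_force: [-3.5, -3.8, 3.2]
width: 0.0153
grasp_force: 20.0
```

```bash
python3 -c "
from wheel import *
now()
c,I,D=snap('wrist'); print(proj(c,O+Rj@np.array([-.065,.05,.046])))
for y in(.03,.048,.065): print(proj(c,O+Rj@np.array([-.06,y,.048])))
"
```

```text
22.6 [0.5778 0.1838 0.1429] [-179.94  -23.75    8.14] 0.015291456944054538
grasp y,up,a 0.1455 0.0714 0.1446 r 0.0386 q 6.7
[  6.8  29.4 107.6   1.8  19.3  87. ] [-3.5 -3.8  3.2] 20.000526554467797
[403.30190901 333.34325149]
[430.86309318 326.92370699]
[406.60972824 326.8853428 ]
[383.70526639 326.84911231]
```

Call:
{"api": "move_arm", "payload": {
  "steps": [
    {"tx":0,"ty":0,"tz":0,"ax":0,"ay":0,"az":0},
    {"tx":0,"ty":0,"tz":0,"ax":0,"ay":0,"az":0},
    {"tx":0,"ty":0,"tz":0,"ax":0,"ay":0,"az":0},
    {"tx":0,"ty":0,"tz":0,"ax":0,"ay":0,"az":0}
  ],
  "hand": 0
}}

```text
time: 23.05
ee_pos: [0.5783, 0.1845, 0.1429]
tool_rot: [-179.9, -23.8, 8.1]
contact_force: [0.3, 0.5, 0.1]
width: 0.0392
grasp_force: 0.0
```

Call:
{"api": "move_arm", "payload": {
  "steps": [
    {"tx":-0.2,"ty":0,"tz":-1,"ax":0,"ay":0,"az":0},
    {"tx":-0.2,"ty":0,"tz":-1.5,"ax":0,"ay":0,"az":0},
    {"tx":-0.3,"ty":0,"tz":-2,"ax":0,"ay":0,"az":0},
    {"tx":-0.5,"ty":0,"tz":-2,"ax":0,"ay":-4,"az":0},
    {"tx":-2,"ty":1,"tz":-1,"ax":0,"ay":-5,"az":0},
    {"tx":-3,"ty":2,"tz":0,"ax":0,"ay":-5,"az":0},
    {"tx":-3,"ty":2,"tz":0,"ax":0,"ay":-5,"az":0},
    {"tx":-3,"ty":2,"tz":0,"ax":0,"ay":-5,"az":0},
    {"tx":0,"ty":2,"tz":0,"ax":0,"ay":0,"az":0},
    {"tx":0,"ty":0,"tz":0,"ax":0,"ay":0,"az":0}
  ]
}}

```text
time: 24.05
ee_pos: [0.4444, 0.0727, 0.1852]
tool_rot: [-180.0, 0.2, 8.0]
contact_force: [0.5, 0.7, -0.2]
width: 0.0436
grasp_force: 0.0
```

```bash
python3 -c "
from wheel import *
go(here(),[((.43,.07,.21),E(180,0,8.07))])
"
```

```text
24.05 [0.4444 0.0727 0.1852] [-1.7997e+02  1.7000e-01  8.0200e+00] 0.04364949923090056
[{"tx": -1.47, "ty": 0.06, "tz": -2.48, "ax": 0, "ay": 0.2, "az": 0}]
end [0.43 0.07 0.21] [-180.   -0.    8.]
```

Call:
{"api": "move_arm", "payload": {
  "steps": [
    {"tx":-1.7,"ty":0,"tz":1.5,"ax":0,"ay":0,"az":0},
    {"tx":-1.7,"ty":0,"tz":1.5,"ax":0,"ay":0,"az":0},
    {"tx":0,"ty":0,"tz":0,"ax":0,"ay":0,"az":0},
    {"tx":0,"ty":0,"tz":0,"ax":0,"ay":0,"az":0},
    {"tx":0,"ty":0,"tz":0,"ax":0,"ay":0,"az":0}
  ]
}}

```text
time: 24.55
ee_pos: [0.4122, 0.0696, 0.1557]
tool_rot: [-180.0, 0.1, 8.2]
contact_force: [-0.7, 1.0, -0.0]
width: 0.0437
grasp_force: 0.0
```

```bash
cp wrist.npz w_now.npz; python3 -c "
from wheel import *
here(); c,I,D=snap('wrist')
for y in (.03,.05,.065): print(y,proj(c,O+Rj@np.array([-.065,y,.046])))
u,v=proj(c,O+Rj@np.array([-.065,.048,.046])).astype(int); g=I.mean(2).astype(int)
for r in range(max(v-22,0),v+14): print(r,' '.join('%3d'%x for x in g[r,u-16:u+20]))
print(u-16)
"
```

```text
24.55 [0.4122 0.0696 0.1557] [-1.7996e+02  5.0000e-02  8.1900e+00] 0.04367301322468861
0.03 [312.4120878   30.81456416]
0.05 [283.88688271  30.74985551]
0.065 [262.49114646  30.70131986]
8 244 240 179 106 105 104 104 104 105 105 105 105 105 105 104 105 106 106 104 105 105 105 106 105 105 106 105 105 104 111 125 138 139 138 138 139
9 244 240 184 107 105 104 105 105 105 107 106 107 105 106 106 106 106 106 106 105 105 105 106 105 105 106 105 106 106 114 133 139 139 138 139 139
10 232 223 166 107 105 106 106 106 105 105 105 106 105 105 105 106 106 105 103 104 105 105 106 106 105 105 106 105 106 112 124 125 125 124 124 124
11 229 220 166 108 106 105 106 105 105 105 105 106 105 106 105 106 107 106 107 105 106 106 106 106 105 106 107 107 108 112 118 118 118 117 117 118
12 231 222 168 108 106 106 106 105 105 105 106 106 107 106 105 105 105 105 106 105 107 107 108 109 110 109 107 108 108 112 118 118 118 118 118 117
13 230 223 169 109 106 106 106 106 105 105 106 105 106 104 106 107 107 107 108 108 109 109 109 109 108 108 107 107 109 115 117 118 118 118 118 118
14 230 225 190 108 106 105 105 10
[... 3680 characters left out ...]
  49  49  48  48  49  50  50  49  51  51  48  51  48  70 104 106 105 105 105 104 104 104 105 105 105 104 105
40 105 105 105 106 104 105 105 105  94  47  46  46  47  47  48  48  45  48  46  47  47  51  77 105 106 105 105 105 105 104 105 105 105 105 104 104
41 105 104 105 106 106 106 105 105  94  48  46  47  47  47  48  47  47  47  48  48  46  52  78 105 106 104 105 105 105 106 105 104 105 105 105 105
42 105 105 105 105 105 105 105 106  93  49  47  46  47  46  48  47  47  47  46  46  48  62  93 105 106 104 105 106 106 105 105 105 104 106 105 104
43 106 106 106 106 106 106 106 105 103 101 100 101 100 100  99 101 101 100 100 100 101 101 105 104 105 105 105 105 105 105 104 104 103 105 105 104
270
```

Pointer centre is at u≈284.8 and the rider's at 285.4, about 0.4 mm apart. The wheel is released, the scraper is in its rest and the plug is in the tray. I'm handing in.

```bash
python3 -c "
from h import *
st(); print(workorder.sign_off())"
```

```text
24.6 [0.4121 0.0696 0.1556] [-1.7996e+02  7.0000e-02  8.1900e+00] 0.0437486208395092
the job is handed in; nothing more can be done
None
```

The job is handed in at 24.6 s; sign-off returned no verdict. By my measurements the plug is in the catch tray, the scraper is back in its rest, and the fence pointer is about 0.4 mm from the rider with the handwheel released.

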